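Mesh-check two drive gears against the master gear

TASK

One of the two loose drive gears has the same tooth count as the master gear on the tester. Slide the other gear fully into the grey reject bay; slide the matching one up the tester's lane until its teeth are fully in mesh with the master, then push the bolt home behind it, and with it bolted turn the master by its crank clockwise to its end stop so that the two run together. Keep both gears down on the bench, do not force the teeth together if they meet tip to tip (turn one a little and try again), and leave the other things on the bench where they are.

Things in the scene. Friction and masses are not known exactly. Their poses are not given: they have to be found in the camera images.
- gear_fine: the matching loose steel gear: 16 teeth, 0.35 kg. Lies flat: a smooth round boss 48 mm in diameter from the bench to 14 mm height, above it the toothed disc from 14 to 28 mm, 72 mm over the tooth tips, 55 mm at the roots, tips about 3 mm wide. Origin: on its axis at the underside; z up; x points through the middle of a tooth.
- gear_coarse: the other loose steel gear: 12 teeth, thicker ones, otherwise of the same sizes, mass and frame as gear_fine. It belongs in the reject bay.
- home (a point): point on the bench (z = 0) in the lane of the fixed aluminium tester, under the axis of a gear that is fully home. The point's y axis points along the lane towards the master gear, x across the lane away from the robot (but for the tester's yaw), z up: called the tester's axes. A stop meets the boss at home. If teeth meet tip to tip the gear stalls about 7.5 mm short.
- lane_mouth (a point): middle of the lane where its straight rails begin, 92 mm before home (axes as home). The lane is bare bench between two rails 12 mm high, 8 mm thick, 52 mm apart inside: a gear's boss runs between them with 4 mm play in all, its teeth pass above them (push it at 14 to 28 mm height). Before it a flare 29 mm long opens to about 86 mm inside.
- master_axis (a point): axis of the master gear at bench height, 64.5 mm from home along the lane (point axes as for home). The master has 16 teeth, 72 mm over the tips, teeth at 14 to 29 mm height; crank arm on top up to 37 mm height. A gear in full mesh has its axis 64.5 mm from it (more than 67.5 mm is not in mesh).
- master (a joint): angle of the master gear, rad, growing clockwise seen from above, 0 to 2.0 (end stop); starts between 0 and 0.4. It has a drag of 0.1 N m and stays where it is left. At 0 the crank arm points along -x of the tester and a tooth of the master points exactly at the lane.
- crank_peg (a point): upright black peg of the master's crank, 12 mm in diameter, standing from 37 to 65 mm height, 30 mm from the master's axis; the point is on its axis at 50 mm height. Push it sideways in an arc about master_axis.
- bolt (a joint): travel of the sliding bolt across the lane, m: 0 drawn, 0.035 home (end stop). It slides along +x of the tester 30 mm before home (y = -30 mm), friction 2 N; home it reaches across the lane behind the gear's boss with 1 mm play, and it goes home only when the gear is home.
- bolt_peg (a point): upright black peg of the bolt, 12 mm in diameter, standing from 15 to 48 mm height, on the robot's side of the lane (80 mm from the lane's middle when drawn); the point is on its axis at 30 mm height. Push it along +x of the tester.
- bay_seat (a point): point on the bench (z = 0) in the fixed grey plastic reject bay, under the axis of a gear that sits centrally 1 mm off the back wall. Three walls 26 mm high, 8 mm thick, bare bench between: 96 mm wide inside along the point's x, back wall's inner face at y = -37 mm, side walls to y = +37 mm, open towards +y.
- bucket: bystander: aluminium centrifuge bucket, open cup 60 mm in diameter and 70 mm high; leave alone
- grease: bystander: small white plastic jar, 44 mm in diameter and 55 mm high; leave alone
- spanner: bystander: steel spanner lying on the bench; leave alone
Mind the look-alikes: they are no part of the job. What is shaped like the gear_fine but orange is not meant.

How it is judged (in metres and radians):
On the way, in this order (a step that is already met when the one before it is completed fails the run):
1. the 16-tooth gear is in full mesh with the master (axes within 67.5 mm) (horizontal distance between gear_fine and master_axis below 0.0675 m and angle between gear_fine's own z axis and vertical below 0.1 rad), for 0.2 s.
2. the bolt is home behind the meshed gear (over 30 mm of travel) (horizontal distance between gear_fine and master_axis below 0.0675 m and value of joint bolt above 0.03 m), for 0.2 s.
3. with the gear in mesh and bolted, the master is turned to its end stop (over 1.8 rad) (all of step 2 and value of joint master above 1.8 rad), for 0.2 s.
At the end, for the whole second after the job is handed in: The 16-tooth gear lies in mesh with the master (axes at most 67.5 mm apart), bolt home (over 30 of 35 mm), master at its end stop (over 1.8 of 2.0 rad); the 12-tooth gear lies flat in the bay, its axis within 14 mm of the seat towards the mouth; both at rest (all of step 3 and angle between each of gear_fine, gear_coarse's own z axis and vertical below 0.1 rad and y of gear_coarse in the frame of bay_seat between -0.01 and 0.014 m and x of gear_coarse in the frame of bay_seat between -0.02 and 0.02 m and height (world z) of each of gear_coarse, gear_fine below 0.004 m and linear speed of each of gear_fine, gear_coarse below 0.02 m/s); the robot touches nothing.
It fails at once if a gear is lifted off the bench (more than 15 mm) (height (world z) of any of gear_fine, gear_coarse above 0.015 m).
It fails at once if the teeth are forced together (over 50 N between a gear and the master) (contact force between any of gear_fine, gear_coarse and master above 50 N).
It fails at once if a bystander is moved more than 30 mm or tipped (distance of any of bucket, grease, spanner from where it was at the start of the episode above 0.03 m or angle between any of bucket, grease's own z axis and vertical above 0.5 rad).
It also fails if it takes over 72 s, if anything falls off the work surface, if the arm or the gripper's body presses on something with over 40 N, if the wrist force passes 120 N, or if a joint passes its speed limit or range.

ROBOT

A 6-joint arm with a two-finger parallel gripper is mounted at the origin on the work surface. World frame = base frame: x ahead of the robot, y to its left, z up, the work surface at z = 0. Lengths are in mm, angles in degrees, forces in N, time in s.
With the tool pointing down it reaches from about 300 to 850 mm from the base axis. Payload 4.2 kg.
Tool frame: the origin (TCP) lies at the very end of the fingers, on their centre line; the grasp point (between the pads) lies 19 mm behind it; x points along the fingers, y is the direction in which the jaws open and shut, and the axes are right-handed (so a half turn about x gives the same grasp; the last joint's range is limited). The gripper opens to 91 mm and grips with 3 to 60 N. Pads are 32 mm wide; open, the fingers measure 118 mm over their backs; the gripper's body (76 mm by 178 mm) begins 60 mm behind the grasp point.
Start: joints at [66.692, 18.312, 89.639, -0, 72.044, -1.146], TCP at [216.909, 532.535, 213.976] pointing down, gripper open.
Joint ranges: [-177.97, 177.97], [-48.28, 115.42], [12.27, 149.76], [-77.06, 257.06], [2.81, 150.46], [-146.56, 146.56]. Speed limits (degrees/s): [147.25, 147.25, 180, 180, 180, 180].

INTERFACE

Orientations are given as [roll, pitch, yaw] about the fixed x, y, z axes, in that order (R = Rz(yaw) Ry(pitch) Rx(roll)).
In Python, from workcell import sensors, grab_frame, job_done, finder gives the robot as it stands.
- The arm moves only by the tool play_rows, never from a script. Its argument "motion" is a list of rows, each a list of 5 numbers: the shift along the world's x, y, z in m, then the turn about the world's z in rad, then the opening, from 0 (shut) to 1 (fully open). In form: [[tx, ty, tz, roll, fingers], ...]. A call has exactly 8 rows; each row is the pose to reach, as a shift and turn from the pose commanded when the call began; what a row does not reach only later rows make up. A row lasts 1/12 s, in which the tool goes at most 41.7 mm and 7.16 degrees, less where a joint would pass 70% of its speed; a pose out of reach is approached as far as the arm can. A call with a gripper value outside its range is refused whole. The fingers move at their own pace and stop on an object; "squeeze" is the grip in N (left out, the last holds). Time passes only in rows, so rows that repeat a pose let the fingers close, or fill a call up. It gives the time, the measured TCP pose, the force and the opening at its end, in the units of the state.
- sensors.state(): the state, without advancing time (a new reading comes with each control period).
- grab_frame(name): name is "scene" or "top" or "wrist"; returns a dict with "img" (400x640x3 uint8, blue, green, red), "fx", "fy", "cx", "cy" (pixels), "k1" (the pictures are not rectified: a ray, as slopes to the right and down, at radius r is drawn at 1 + k1 r^2 times it, then the intrinsics apply), "rvec" (rotation vector, rad) and "tvec" (3), from world to camera coordinates, as OpenCV has them; the wrist camera has in their place "tool_from_camera" (4x4, takes a point from camera to tool coordinates, whose origin is the TCP and whose axes are the tool frame's). Camera axes: x right, y down, z forward; pixel columns grow to the right and rows downward; lengths in mm; the calibration is good to about 2 mm. A picture is of the moment at which its call begins: read the wrist's pose just before it. There is no depth.
- job_done(): hands the job in, once; it reports no verdict.
Trained networks look in a picture, given as the dict that the camera call returned (one of the last four; its "shot" number tells which), for a name from the list of things; names that differ only in an ending like _2 or _b are one class to them, and where a whole thing is asked for, a point or a joint stands for the part that bears it (a point fixed in the world has none). Each returns a list of dicts, best first, with "conf" (0 to 1); they miss things now and then, are a little off and sometimes report something else, mostly with a low value. They report only what shows in the picture. A call takes as long as a camera call. They do not tell look-alikes from the thing itself.
- finder.spot_in(picture, label): "point" ([column, row] in pixels, amid what is visible of it).
- finder.spot_point(picture, label): "point" ([column, row] in pixels: a listed point, or the origin of a listed thing).
The state is a dict: "time_s": time; "qpos": joint angles; "qvel": joint speeds; "effort": joint torques, N m; "ee_pos": TCP position; "ee_rot": TCP orientation; "force": force on the tool from outside, world axes, zero at the start; "torque": the same for the moment, N m; "gripper_width": finger opening in mm.
Only numpy, scipy, OpenCV 4.12 (cv2) and the standard library are available. Lean on these libraries where they do the work, as an engineer would, in place of code of your own. Each camera call takes 0.05 s, during which the arm holds its last target.

## Working session

There is one attempt and no reset: what is moved stays moved. The work goes in short steps, Python scripts to look and compute and a tool call to move; the robot and the scene stay as the last step left them, time stands still between calls to the robot, and variables do not carry over. Pictures are saved under pics/ and viewed, and the job is handed in when it is done.

Besides the shell and the picture viewer there is one more tool, called after ">>>" as name([rows], argument=value, ...), one row to a line, values as JSON. play_rows: Moves the arm, as the interface text tells. Its arguments: {"type":"object","properties":{"motion":{"type":"array","items":{"type":"array","items":{"type":"number"}}},"squeeze":{"type":"number"}},"required":["motion"]}

```bash
ls; mkdir -p pics; cat > h.py <<'E'
import numpy as np, cv2
from workcell import sensors, grab_frame, job_done, finder
def ray(f,px):
    K=np.array([[f['fx'],0,f['cx']],[0,f['fy'],f['cy']],[0,0,1]])
    d=np.array([(px[0]-f['cx'])/f['fx'],(px[1]-f['cy'])/f['fy']])
    r=np.linalg.norm(d); u=r
    for _ in range(30): u=r/(1+f['k1']*u*u)
    d=d*(u/r if r>0 else 1)
    return np.array([d[0],d[1],1.])
def pose(f):
    R=cv2.Rodrigues(np.array(f['rvec'],float))[0]; t=np.array(f['tvec'],float).ravel()
    return R,t
def w(f,px,z=0):
    R,t=pose(f); c=-R.T@t; d=R.T@ray(f,px)
    return c+d*((z-c[2])/d[2])
def proj(f,P):
    R,t=pose(f); p=R@np.array(P,float)+t; x,y=p[:2]/p[2]; s=1+f['k1']*(x*x+y*y)
    return np.array([f['fx']*x*s+f['cx'],f['fy']*y*s+f['cy']])
E
python3 - <<'E'
from h import *
print(sensors.state())
for n in ['scene','top','wrist']:
    f=grab_frame(n); cv2.imwrite(f'pics/{n}0.png',f['img']); print({k:v for k,v in f.items() if k!='img'})
    for l in ['gear_fine','gear_coarse','home','lane_mouth','master_axis','crank_peg','bolt_peg','bay_seat','bucket','grease','spanner']:
        r=finder.spot_point(f,l)
        print(n,l,[(q['conf'],np.round(q['point'],1).tolist(), np.round(w(f,q['point'],{'crank_peg':50,'bolt_peg':30}.get(l,0)),1).tolist() if n!='wrist' else '') for q in r])
E
```

```text
pics
{'time_s': 0.0, 'qpos': array([ 6.66922638e+01,  1.83505988e+01,  8.97066946e+01,  9.76324091e-05,
        7.20434391e+01, -1.14467113e+00]), 'qvel': array([ 0.07546042,  0.02016642,  0.12120362, -0.00023422,  0.05930483,
       -0.02363629]), 'effort': array([ 2.32272010e-03, -4.12469745e+01, -2.31974316e+01,  7.28566409e-02,
        4.56793921e-02, -1.38885666e-04]), 'ee_pos': array([216.70146746, 532.05425883, 213.12877456]), 'ee_rot': array([ -91.19746847,   89.89926744, -113.3605637 ]), 'force': array([ 0.20287768, -0.17345631, -0.27237899]), 'torque': array([-0.04458654,  0.02618564,  0.01601671]), 'gripper_width': 90.81098262565844}
{'fx': 443.09941056570756, 'fy': 443.09941056570756, 'cx': 313.0011357204712, 'cy': 193.09821280502146, 'k1': -0.011047486365526273, 'rvec': array([ 1.83771236,  1.88953432, -0.62406135]), 'tvec': array([ 131.78105662, -456.37918455, 1572.57350745]), 'shot': 1}
scene gear_fine [(0.94, [320.5, 208.6], [620.8, -93.0, 0.0]), (0.8, [268.2, 154.5], [429.4, -253.1, -0.0]), (0.66, [272.0, 226.0], [680.0, -220.5, 0.0])]
scene gear_coarse [(0.76, [320.
[... 1634 characters left out ...]
x': 296.33309583810336, 'fy': 296.33309583810336, 'cx': 323.1852204561676, 'cy': 203.20908499536796, 'k1': -0.00885227436203815, 'tool_from_camera': array([[ 7.40607479e-05, -2.91017135e-01,  9.56717838e-01,
        -1.70949001e+02],
       [ 9.99999907e-01,  4.27151921e-04,  5.25210101e-05,
         1.40090908e+00],
       [-4.23948376e-04,  9.56717746e-01,  2.91017140e-01,
        -8.30691879e+01],
       [ 0.00000000e+00,  0.00000000e+00,  0.00000000e+00,
         1.00000000e+00]]), 'shot': 3}
wrist gear_fine []
wrist gear_coarse []
wrist home []
wrist lane_mouth []
wrist master_axis []
wrist crank_peg []
wrist bolt_peg []
wrist bay_seat []
wrist bucket []
wrist grease []
wrist spanner []
```

View pics/scene0.png

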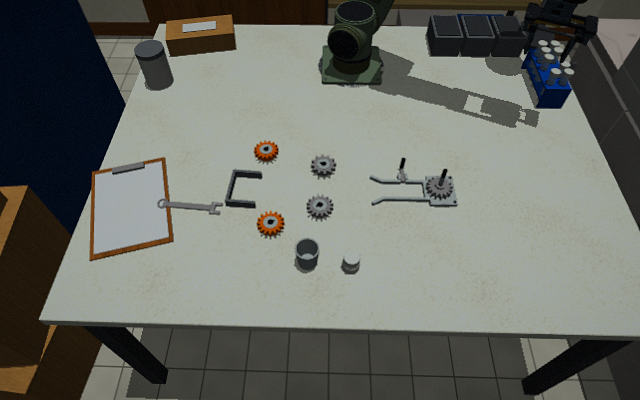

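View pics/top0.png

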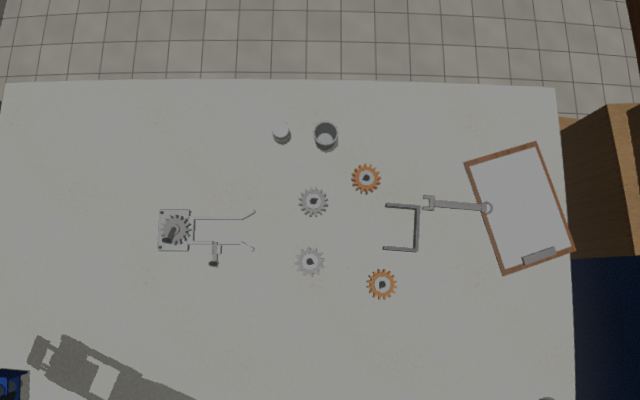

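```bash
python3 - <<'E'
import cv2,numpy as np
a=cv2.imread('pics/top0.png')
cv2.imwrite('pics/t1.png',cv2.resize(a[170:320,270:430],None,fx=5,fy=4.0,interpolation=cv2.INTER_CUBIC)[:600])
cv2.imwrite('pics/t2.png',cv2.resize(a[200:290,140:275],None,fx=5.9,fy=5.9,interpolation=cv2.INTER_CUBIC))
E
```

```text
(no output)
```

View pics/t1.png

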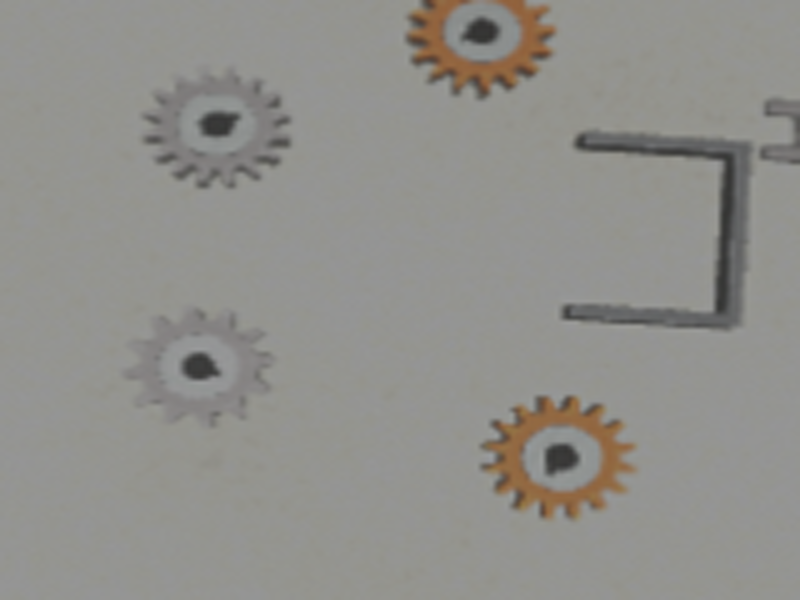

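View pics/t2.png

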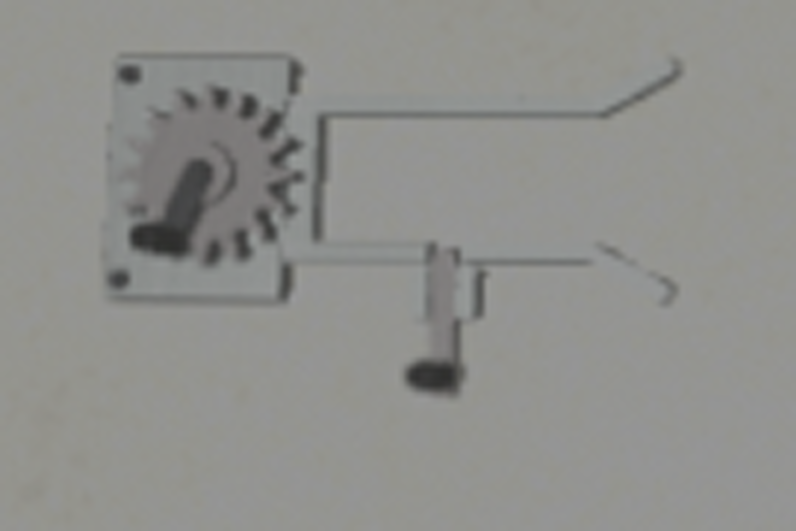

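```bash
cat >> h.py <<'E'
from scipy.spatial.transform import Rotation as Ro
def tool(s=None):
    s=s or sensors.state(); R=Ro.from_euler('xyz',s['ee_rot'],degrees=True).as_matrix(); return R,np.array(s['ee_pos'])
def wristframe(name=None):
    R,p=tool(); f=grab_frame('wrist')
    T=np.array(f['tool_from_camera']); Rwc=R@T[:3,:3]; c=R@T[:3,3]+p
    f['rvec']=cv2.Rodrigues(Rwc.T)[0]; f['tvec']=-Rwc.T@c
    if name: cv2.imwrite(f'pics/{name}.png',f['img'])
    return f
E
python3 - <<'E'
from h import *
R,p=tool(); print(R.round(3)); f=wristframe(); print(-pose(f)[0].T@pose(f)[1])
from itertools import product
for z in [0,28]:
  for n,pts in {'scene':{'coarse':(323,163),'fine':(319,205)},'top':{'coarse':(310,261.5),'fine':(313.3,201.2)}}.items():
    f=grab_frame(n)
    for k,v in pts.items(): print(z,n,k,w(f,v,z).round(1))
E
```

```text
[[ 0.     0.377  0.926]
 [ 0.     0.926 -0.377]
 [-1.     0.     0.   ]]
[140.51175529 565.16532216 384.92473309]
0 scene coarse [458.5 -88.8   0. ]
0 scene fine [609.  -97.3   0. ]
0 top coarse [481.9 -93.5   0. ]
0 top fine [ 628.5 -100.     0. ]
28 scene coarse [482.1 -88.8  28. ]
28 scene fine [628.4 -97.1  28. ]
28 top coarse [481.4 -93.7  28. ]
28 top fine [ 624.1 -100.1   28. ]
```

View pics/wrist0.png

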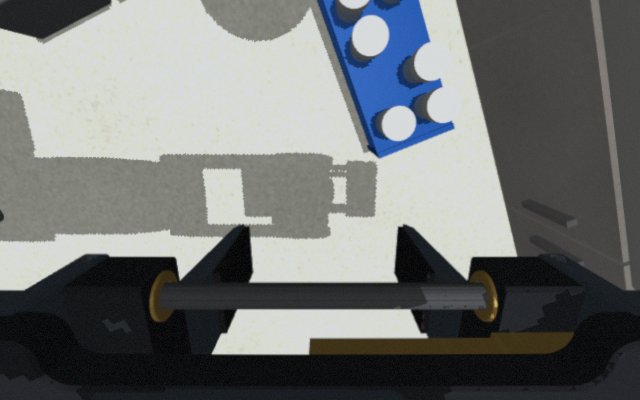

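>>> play_rows([
  [0.021, -0.0265, -0.002, -0.075, 1],
  [0.042, -0.053, -0.004, -0.15, 1],
  [0.063, -0.0795, -0.006, -0.225, 1],
  [0.084, -0.106, -0.008, -0.3, 1],
  [0.105, -0.1325, -0.01, -0.375, 1],
  [0.126, -0.159, -0.012, -0.45, 1],
  [0.147, -0.1855, -0.014, -0.525, 1],
  [0.168, -0.212, -0.016, -0.6, 1],
])

```text
time_s: 2.72
ee_pos: [385.7, 319.2, 198.1]
ee_rot: [92.2, 90.0, 35.5]
force: [0.8, -0.7, -0.4]
gripper_width: 91.2
```

>>> play_rows([
  [0.021, -0.0265, -0.002, -0.075, 1],
  [0.042, -0.053, -0.004, -0.15, 1],
  [0.063, -0.0795, -0.006, -0.225, 1],
  [0.084, -0.106, -0.008, -0.3, 1],
  [0.105, -0.1325, -0.01, -0.375, 1],
  [0.126, -0.159, -0.012, -0.45, 1],
  [0.147, -0.1855, -0.014, -0.525, 1],
  [0.165, -0.21, -0.016, -0.585, 1],
])

```text
time_s: 3.38
ee_pos: [551.2, 108.8, 182.0]
ee_rot: [88.9, 90.0, -1.3]
force: [0.3, 0.3, -0.2]
gripper_width: 91.4
```

```bash
python3 - <<'E'
from h import *
print(sensors.state())
f=wristframe('w1')
R,t=pose(f)
print(repr(f['rvec'].ravel()),repr(f['tvec']))
for l,z in [('home',0),('lane_mouth',0),('master_axis',0),('crank_peg',50),('bolt_peg',30)]:
    print(l,[(q['conf'],np.round(q['point'],1).tolist(), np.round(w(f,q['point'],z),1).tolist()) for q in finder.spot_point(f,l)])
E
```

```text
{'time_s': 3.3833, 'qpos': array([ 1.00006105e+01,  1.83727868e+01,  9.43479088e+01, -9.07687582e-03,
        6.72375788e+01,  1.02935780e+01]), 'qvel': array([-33.71069733,  13.97717971, -16.94122505,   0.48195356,
         3.24028026,   6.50095167]), 'effort': array([ 2.08090849e+00, -4.21708131e+01, -2.13298148e+01, -3.95878195e-02,
        7.36881536e-02, -5.43841836e-02]), 'ee_pos': array([551.16294959, 108.81859144, 181.96536584]), 'ee_rot': array([88.94745093, 89.95744288, -1.34200765]), 'force': array([ 0.30119043,  0.30374345, -0.20046333]), 'torque': array([-0.15908611,  0.0105754 ,  0.00146048]), 'gripper_width': 91.38492363574707}
array([-2.84579294e+00,  6.60512065e-03,  8.48136931e-04]) array([-550.98360693,   84.29408651,  394.56894647])
home []
lane_mouth []
master_axis [(0.69, [325.1, 74.6], [554.2, 233.6, 0.0])]
crank_peg [(0.8, [297.2, 56.5], [527.9, 243.6, 50.0])]
bolt_peg []
```

View pics/w1.png

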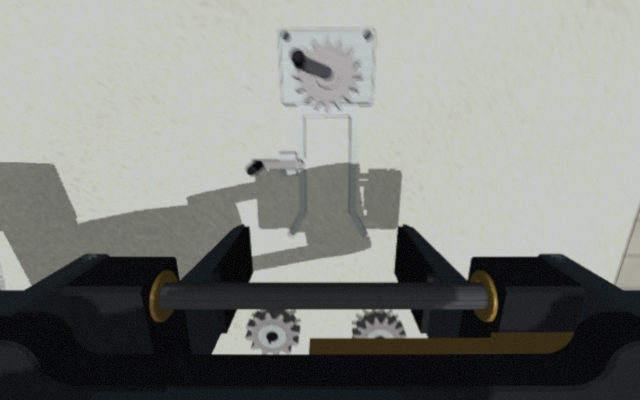

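```bash
python3 - <<'E'
from h import *
import pickle
s=sensors.state(); print(s['ee_pos'],s['ee_rot'],s['qvel'].round(1))
f=wristframe('w2'); pickle.dump(f,open('w2.pkl','wb'))
cv2.imwrite('pics/w2z.png',cv2.resize(f['img'][20:240,230:420],None,fx=4,fy=4,interpolation=cv2.INTER_CUBIC)[:600])
for l,z in [('home',0),('lane_mouth',0),('master_axis',0),('crank_peg',50),('bolt_peg',30)]:
    print(l,[(q['conf'],np.round(q['point'],1).tolist(), np.round(w(f,q['point'],z),1).tolist()) for q in finder.spot_point(f,l)])
E
```

```text
[549.27444972 111.22435395 181.99461746] [-131.21647263   89.96604024  138.78283563] [ 0.7 -0.5  0.1 -0.1 -0.1 -0.1]
home []
lane_mouth []
master_axis [(0.6, [328.0, 75.1], [554.6, 235.6, 0.0])]
crank_peg [(0.96, [297.9, 59.1], [525.8, 243.7, 50.0])]
bolt_peg [(0.79, [254.5, 170.9], [473.6, 134.4, 30.0])]
```

View pics/w2z.png

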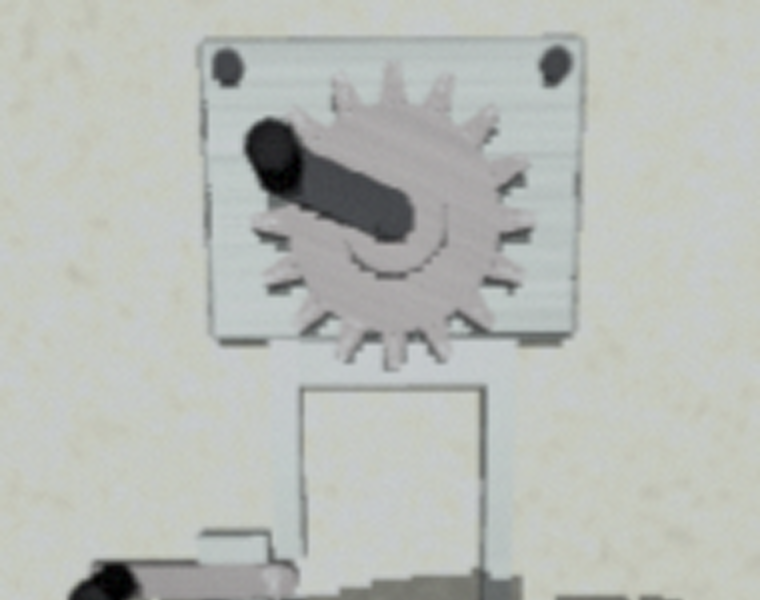

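```bash
cat > a.py <<'E'
from h import *
import pickle
f=pickle.load(open('w2.pkl','rb'))
g=lambda X,Y,z: w(f,(230+(X+.5)/4-.5,20+(Y+.5)/4-.5),z).round(1)
print('tips',g(392,62,29),g(392,368,29),g(253,228,29),g(535,222,29))
print('rail bottoms L/R at Y=420,550', g(305,420,0),g(304,540,0),g(482,420,0),g(482,540,0))
print('rail tops inner', g(299,420,12),g(298,540,12),g(488,420,12),g(489,540,12))
print('stop', g(390,387,0),g(390,387,12), g(310,387,12),g(480,387,12))
print('plate corners', g(200,40,10),g(583,38,10),g(577,335,10),g(210,338,10))
print('peg top', g(268,140,65), 'hub/pin', g(400,215,37))
E
python3 a.py
```

```text
tips [553.7 268.5  29. ] [554.  196.9  29. ] [518.7 230.9  29. ] [590.  232.3  29. ]
rail bottoms L/R at Y=420,550 [529.4 182.7   0. ] [528.5 148.3   0. ] [580.4 182.7   0. ] [581.3 148.3   0. ]
rail tops inner [528.4 183.1  12. ] [527.5 149.9  12. ] [581.  183.2  12. ] [582.3 149.9  12. ]
stop [553.9 191.9   0. ] [553.7 192.   12. ] [531.6 192.   12. ] [578.6 192.   12. ]
plate corners [504.5 277.9  10. ] [603.  278.4  10. ] [605.  205.7  10. ] [504.2 204.9  10. ]
peg top [526. 245.  65.] hub/pin [555.7 233.   37. ]
```

>>> play_rows([
  [0, -0.036, 0, 0, 1],
  [0, -0.072, 0, 0, 1],
  [0, -0.108, 0, 0, 1],
  [0, -0.144, 0, 0, 1],
  [0, -0.18, 0, 0, 1],
  [0, -0.215, 0, 0, 1],
  [0, -0.24, 0, 0, 1],
  [0, -0.25, 0, 0, 1],
])

```text
time_s: 4.65
ee_pos: [549.8, -142.5, 182.1]
ee_rot: [21.5, 89.9, -68.7]
force: [-0.1, -0.8, -0.4]
gripper_width: 91.0
```

```bash
python3 - <<'E'
from h import *
import pickle
f=wristframe()
f=wristframe()
s=sensors.state(); print(s['ee_pos'],s['qvel'].round(1))
f=wristframe('w3'); pickle.dump(f,open('w3.pkl','wb'))
for l,z in [('gear_fine',0),('gear_coarse',0)]:
    print(l,[(q['conf'],np.round(q['point'],1).tolist(), np.round(w(f,q['point'],z),1).tolist()) for q in finder.spot_point(f,l)])
E
```

```text
[ 549.84228291 -140.47844488  181.90926244] [ 2.7 -0.5  0.8  1.4  0.3  0.9]
gear_fine [(0.8, [385.0, 145.8], [622.9, -93.3, 0.0]), (0.57, [427.1, 249.2], [685.7, -226.9, 0.0])]
gear_coarse [(0.87, [265.1, 143.7], [482.0, -90.5, 0.0])]
```

View pics/w3.png

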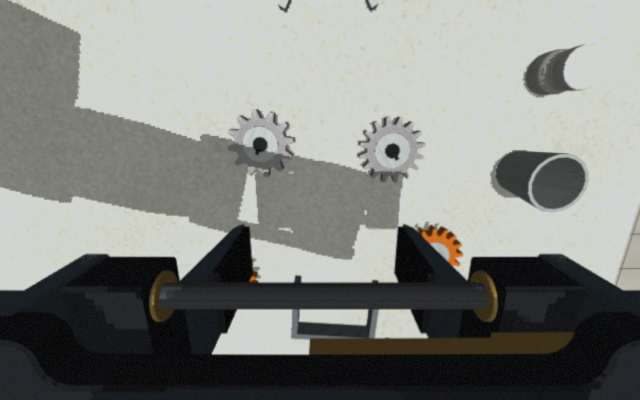

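>>> play_rows([
  [0, -0.036, 0, 0, 1],
  [0, -0.072, 0, 0, 1],
  [0, -0.108, 0, 0, 1],
  [0, -0.144, 0, 0, 1],
  [0, -0.18, 0, 0, 1],
  [0, -0.215, 0, 0, 1],
  [0, -0.24, 0, 0, 1],
  [0, -0.25, 0, 0, 1],
])

```text
time_s: 5.57
ee_pos: [550.4, -391.3, 181.5]
ee_rot: [10.7, 89.9, -79.4]
force: [0.3, 0.4, -0.5]
gripper_width: 91.4
```

```bash
python3 - <<'E'
from h import *
import pickle
f=wristframe()
f=wristframe()
s=sensors.state(); print(s['ee_pos'],s['qvel'].round(1),s['time_s'])
f=wristframe('w4'); pickle.dump(f,open('w4.pkl','wb'))
for l,z in [('bay_seat',0),('gear_coarse',0)]:
    print(l,[(q['conf'],np.round(q['point'],1).tolist(), np.round(w(f,q['point'],z),1).tolist()) for q in finder.spot_point(f,l)])
E
```

```text
[ 550.30655848 -389.3568059   181.44054325] [ 1.9 -1.4  2.1  1.3  0.5  0.6] 5.6667
bay_seat []
gear_coarse []
```

View pics/w4.png

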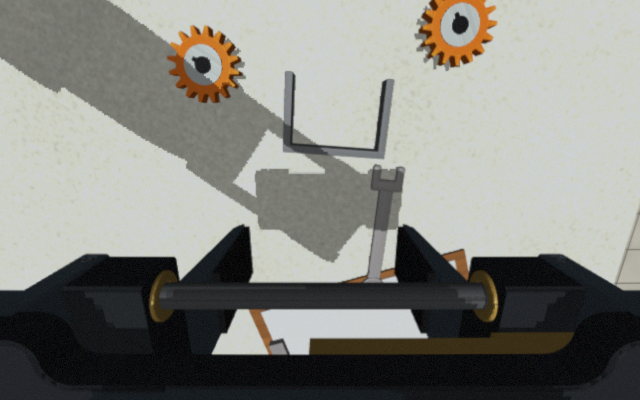

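```bash
python3 - <<'E'
import cv2
a=cv2.imread('pics/w3.png'); b=cv2.imread('pics/w4.png')
cv2.imwrite('pics/w3z.png',cv2.resize(a[95:195,220:440],None,fx=3.6,fy=3.6,interpolation=cv2.INTER_CUBIC))
cv2.imwrite('pics/w4z.png',cv2.resize(b[60:170,270:410],None,fx=5,fy=5,interpolation=cv2.INTER_CUBIC))
E
```

```text
(no output)
```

View pics/w3z.png

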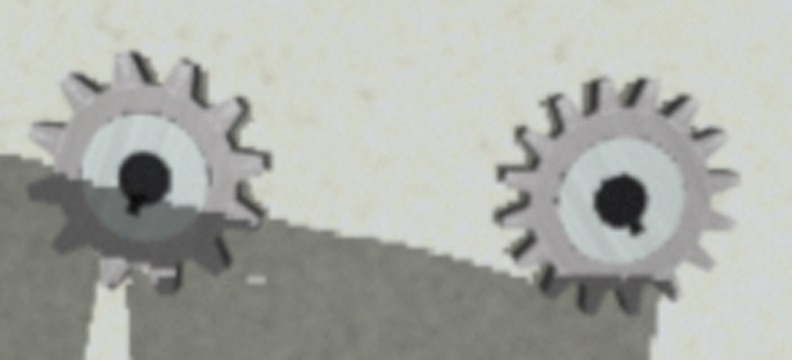

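View pics/w4z.png

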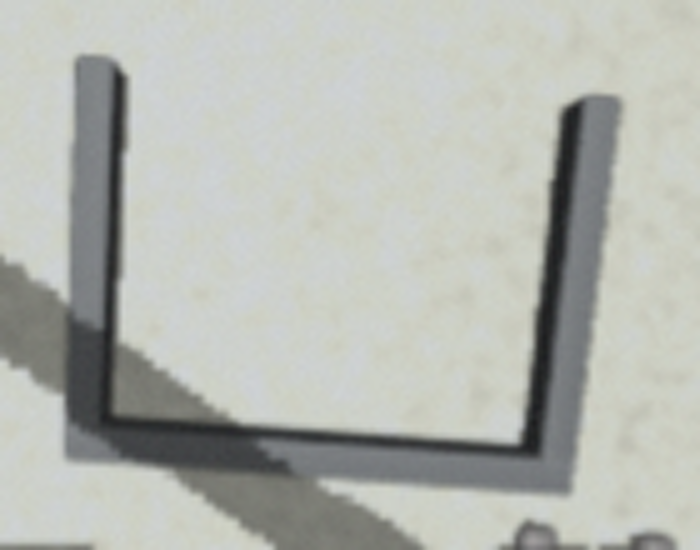

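```bash
cat >> h.py <<'E'
def rect(f,c,z,half=50,s=8):
    n=int(2*half*s); pts=np.zeros((n,n,2),np.float32)
    ys,xs=np.mgrid[0:n,0:n]; X=c[0]-half+xs/s; Y=c[1]+half-ys/s
    R,t=pose(f); P=np.stack([X,Y,np.full_like(X,z)],-1)@R.T+t
    x=P[...,0]/P[...,2]; y=P[...,1]/P[...,2]; q=1+f['k1']*(x*x+y*y)
    return cv2.remap(f['img'],(f['fx']*x*q+f['cx']).astype(np.float32),(f['fy']*y*q+f['cy']).astype(np.float32),cv2.INTER_CUBIC)
def unz(px,x0,y0,s): return ((px[0]+.5)/s-.5+x0,(px[1]+.5)/s-.5+y0)
E
python3 - <<'E'
from h import *
import pickle
f=pickle.load(open('w3.pkl','rb')); b=pickle.load(open('w4.pkl','rb'))
cc=w(f,unz((144,178),220,95,3.6),28); cf=w(f,unz((621,200),220,95,3.6),28)
print('coarse',cc.round(1),'fine',cf.round(1))
im=np.hstack([rect(f,cc,28,45,4),rect(f,cf,28,45,4)])
for i in (180,540): cv2.circle(im,(i,180),144,(0,0,255),1)
cv2.imwrite('pics/r3.png',im)
for p in [(110,414),(527,443),(122,75),(562,105)]: print('z0',w(b,unz(p,270,60,5),0).round(1))
for p in [(104,425),(540,456),(122,75),(568,105)]: print('z26',w(b,unz(p,270,60,5),26).round(1))
l=w(b,unz((110,414),270,60,5),0);r=w(b,unz((527,443),270,60,5),0)
u=(r-l)/np.linalg.norm(r-l);n=np.array([-u[1],u[0],0]); print('width',np.linalg.norm(r-l),'yaw',np.degrees(np.arctan2(u[1],u[0])),'seat',(l+r)/2+37*n,n)
E
```

```text
coarse [481.5 -88.1  28. ] fine [625.2 -95.1  28. ]
z0 [ 513.5 -337.9    0. ]
z0 [ 611.5 -344.7    0. ]
z0 [ 518.5 -264.4    0. ]
z0 [ 615.6 -270.6    0. ]
z26 [ 514.9 -337.8   26. ]
z26 [ 610.  -344.6   26. ]
z26 [ 520.9 -267.4   26. ]
z26 [ 612.1 -273.2   26. ]
width 98.20240698395894 yaw -3.9711330850728004 seat [ 565.08772512 -304.36657712    0.        ] [0.06925387 0.99759907 0.        ]
```

View pics/r3.png

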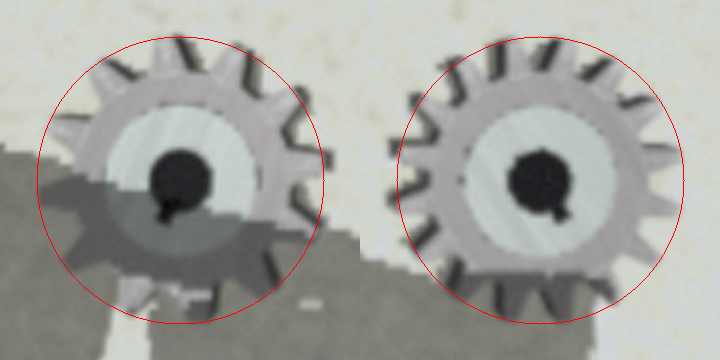

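>>> play_rows([
  [-0.009, 0.038, 0, 0, 1],
  [-0.018, 0.077, -0.005, 0, 1],
  [-0.027, 0.116, -0.02, 0, 1],
  [-0.036, 0.155, -0.04, 0, 1],
  [-0.045, 0.194, -0.06, 0, 1],
  [-0.054, 0.233, -0.08, 0, 1],
  [-0.062, 0.27, -0.1, -0.035, 1],
  [-0.069, 0.301, -0.115, -0.07, 1],
])

```text
time_s: 6.48
ee_pos: [480.6, -89.6, 69.0]
ee_rot: [110.0, 89.9, 16.0]
force: [0.9, -0.2, -0.9]
gripper_width: 91.2
```

```bash
python3 - <<'E'
from h import *
f=wristframe();f=wristframe()
R,p=tool(); print(p, np.degrees(np.arctan2(R[1,1],R[0,1])))
f=wristframe('w5'); im=f['img']
cc=(481.4,-88.3)
for a in np.arange(0,360,6): 
    q=proj(f,(cc[0]+36*np.cos(np.radians(a)),cc[1]+36*np.sin(np.radians(a)),28)); cv2.circle(im,tuple(int(v) for v in q.round()),1,(0,0,255),-1)
cv2.imwrite('pics/w5b.png',im)
E
```

```text
[476.66947616 -86.53109761  66.89127964] -3.708918784182159
```

View pics/w5b.png

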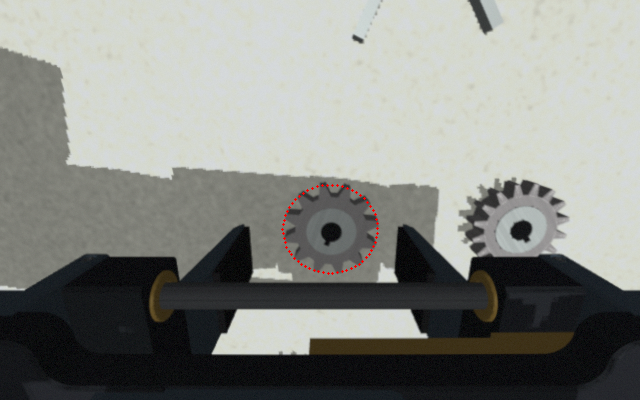

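>>> play_rows([
  [0, 0, -0.008, 0, 1],
  [0.0005, 0, -0.018, 0, 1],
  [0.0005, 0, -0.03, 0, 1],
  [0.0005, 0, -0.041, 0, 1],
  [0.0005, 0, -0.048, 0, 1],
  [0.0005, 0, -0.051, 0, 1],
  [0.0005, 0, -0.051, 0, 0.7],
  [0.0005, 0, -0.051, 0, 0.7],
], squeeze=15)

```text
time_s: 7.3
ee_pos: [482.7, -93.3, 18.2]
ee_rot: [84.1, 90.0, -10.0]
force: [0.8, 0.3, 0.6]
gripper_width: 80.6
```

>>> play_rows([
  [0, 0, 0, 0, 0.7],
  [0, 0, 0, 0, 0.7],
  [0.01, -0.018, 0, 0, 0.7],
  [0.024, -0.043, 0, 0, 0.7],
  [0.04, -0.072, 0, 0, 0.7],
  [0.056, -0.101, 0, 0, 0.7],
  [0.072, -0.13, 0, 0, 0.7],
  [0.08, -0.145, 0, 0, 0.7],
])

```text
time_s: 7.97
ee_pos: [564.7, -241.1, 18.6]
ee_rot: [63.1, 89.8, -31.1]
force: [0.7, 0.6, -2.8]
gripper_width: 69.9
```

```bash
python3 - <<'E'
from h import *
f=wristframe('w6')
R,p=tool(); print(p, np.degrees(np.arctan2(R[1,1],R[0,1])),sensors.state()['gripper_width'],sensors.state()['force'])
E
```

```text
[ 566.06757205 -243.07560039   18.65751953] -4.182576338724206 70.35933323882287 [ 2.77508515 -3.53064083 -2.77546473]
```

View pics/w6.png

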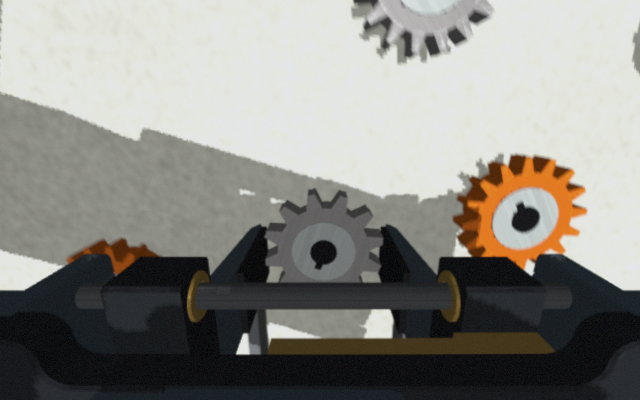

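```bash
python3 - <<'E'
from h import *
for i in range(4):
    s=sensors.state(); print(s['time_s'],s['ee_pos'].round(1),s['qvel'].round(1),s['force'].round(1)); grab_frame('wrist')
f=grab_frame('scene'); cv2.imwrite('pics/s7.png',cv2.resize(f['img'][120:250,200:340],None,fx=5,fy=4.5,interpolation=cv2.INTER_CUBIC))
E
```

```text
8.0167 [ 566.1 -243.1   18.7] [ 1.9 -1.8  4.2  0.9 -1.   2.5] [ 2.8 -3.5 -2.8]
8.0667 [ 564.7 -241.    18.5] [ 1.9 -1.6  3.5  0.6  0.3  0.8] [ 0.9 -0.9  1.9]
8.1167 [ 563.6 -239.3   18.5] [ 1.3 -1.2  2.6  0.6  0.7  0.2] [ 0.8 -0.9  0.7]
8.1667 [ 562.8 -238.2   18.5] [ 1.1 -0.8  1.6  0.2  0.3 -0.1] [ 1.4 -0.9  0.7]
```

View pics/s7.png

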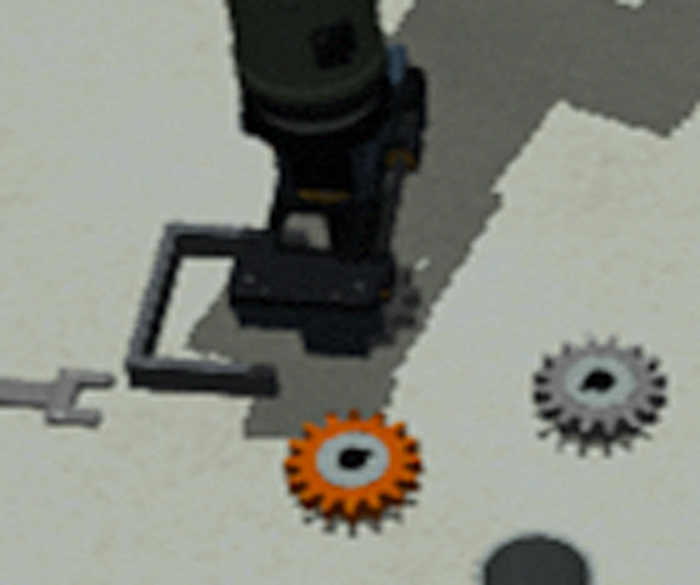

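```bash
python3 - <<'E'
from h import *
for i in range(3):
    f=wristframe('w8')
    s=sensors.state(); print(s['time_s'],s['ee_pos'].round(1),s['qvel'].round(1),s['force'].round(1))
print(w(f,(323,251),28)); 
E
```

```text
8.3167 [ 562.  -236.9   18.5] [ 0.2 -0.1  0.2 -0.1  0.1  0. ] [ 0.9 -1.5 -0.1]
8.3667 [ 562.  -236.9   18.5] [-0.   0.  -0.2 -0.   0.1  0. ] [ 0.  -1.   1.3]
8.4167 [ 562.  -236.9   18.5] [ 0.   0.1 -0.1  0.1  0.4 -0. ] [ 0.1 -1.   1.5]
[ 562.49134241 -231.7317382    28.        ]
```

View pics/w8.png

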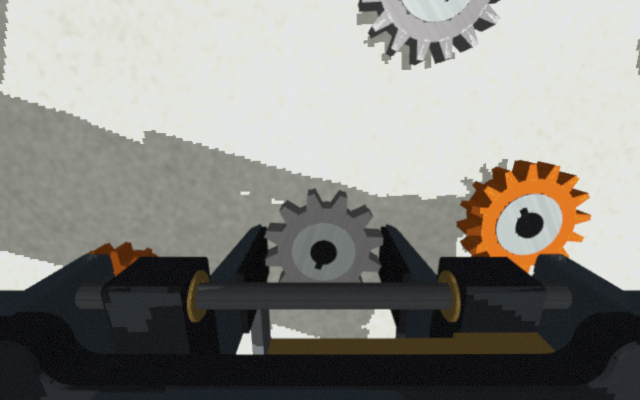

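>>> play_rows([
  [0.003, -0.004, 0, 0, 0.7],
  [0.006, -0.007, 0, 0, 0.7],
  [0.007, -0.008, 0, 0, 0.7],
  [0.007, -0.008, 0, 0, 1],
  [0.007, -0.008, 0, 0, 1],
  [0.007, -0.008, 0, 0, 1],
  [0.007, -0.008, 0, 0, 1],
  [0.0075, 0.0, 0, 0, 1],
])

```text
time_s: 9.08
ee_pos: [570.0, -238.6, 18.0]
ee_rot: [41.9, 90.0, -52.3]
force: [-0.5, 0.1, -0.2]
gripper_width: 91.2
```

>>> play_rows([
  [0.001, 0.012, 0, 0, 1],
  [0.002, 0.026, 0, 0, 1],
  [0.003, 0.04, 0, 0, 1],
  [0.004, 0.052, 0, 0, 1],
  [0.004, 0.06, 0, 0, 1],
  [0.004, 0.06, 0, 0, 0.44],
  [0.004, 0.06, 0, 0, 0.44],
  [0.004, 0.06, 0, 0, 0.44],
])

```text
time_s: 9.75
ee_pos: [574.1, -177.9, 18.2]
ee_rot: [52.4, 90.0, -41.7]
force: [-0.2, 0.3, -0.3]
gripper_width: 74.0
```

```bash
python3 - <<'E'
from h import *
for i in range(5):
    f=wristframe('w9')
    s=sensors.state(); print(s['time_s'],s['ee_pos'].round(1),s['qvel'].round(1),s['force'].round(1),s['gripper_width'])
f=grab_frame('top'); cv2.imwrite('pics/t9.png',cv2.resize(f['img'][160:290,280:440],None,fx=5,fy=4.5,interpolation=cv2.INTER_CUBIC))
f=grab_frame('scene'); cv2.imwrite('pics/s9.png',cv2.resize(f['img'][120:250,200:340],None,fx=5,fy=4.5,interpolation=cv2.INTER_CUBIC))
E
```

```text
9.8 [ 574.  -178.2   18.1] [-0.4  0.1  0.   0.2  0.1 -0.1] [-0.   0.3  0.6] 70.07496921740017
9.85 [ 574.  -178.3   18.2] [-0.3  0.  -0.   0.2  0.  -0. ] [-0.4  0.6  0.3] 66.01874636026801
9.9 [ 573.9 -178.4   18.1] [-0.1 -0.   0.   0.1 -0.1 -0. ] [-0.1 -0.2 -0.4] 62.01532486436949
9.95 [ 573.9 -178.4   18.1] [ 0.1 -0.   0.1 -0.1 -0.1  0. ] [-0.9 -0.1 -0.3] 58.076190443906796
10.0 [ 573.8 -178.3   18.1] [ 0.1  0.   0.1  0.   0.1 -0. ] [0.2 0.4 0.5] 53.57970890737871
```

View pics/s9.png

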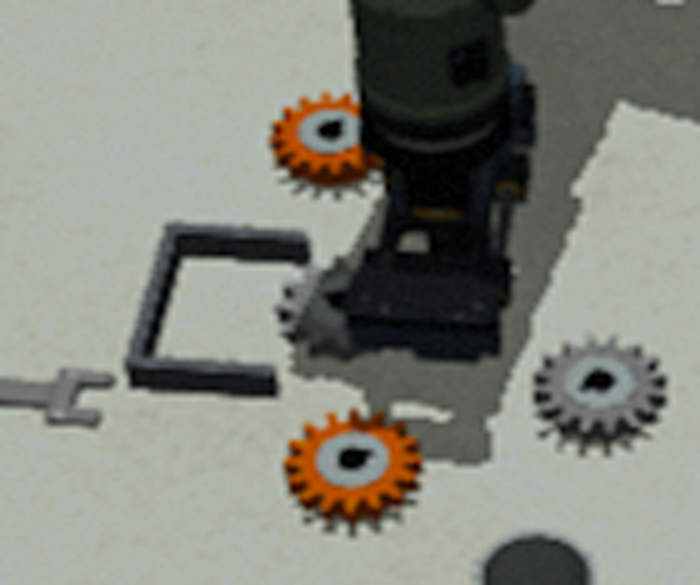

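View pics/t9.png

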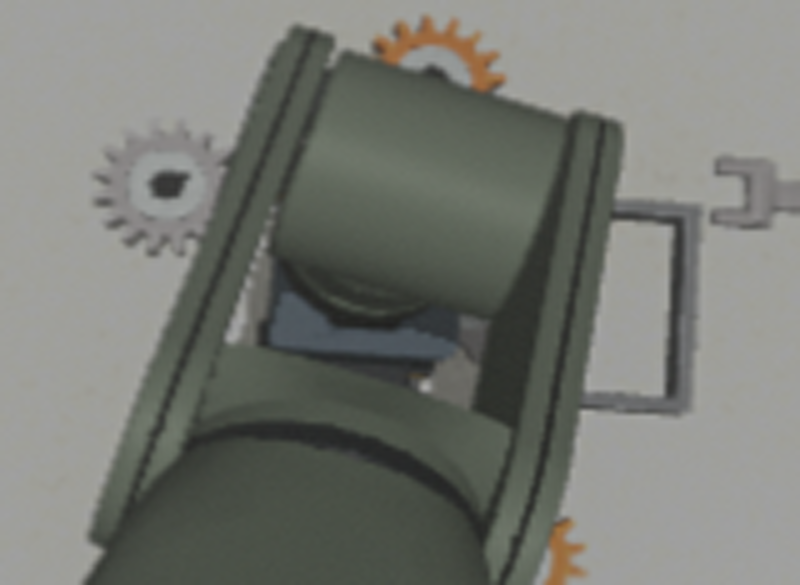

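View pics/w9.png

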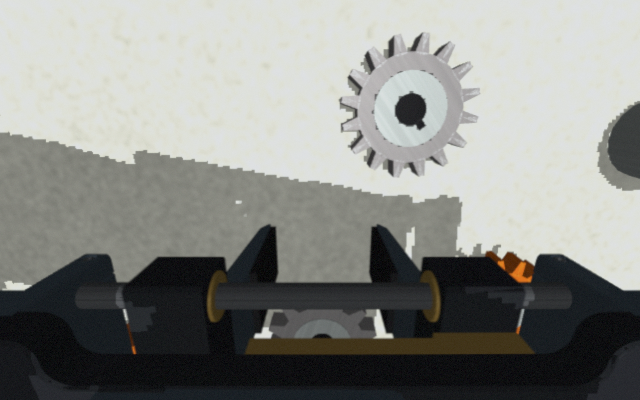

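>>> play_rows([
  [0, 0, 0, 0, 0.44],
  [-0.0003, -0.004, 0, 0, 0.44],
  [-0.001, -0.01, 0, 0, 0.44],
  [-0.0015, -0.018, 0, 0, 0.44],
  [-0.002, -0.026, 0, 0, 0.44],
  [-0.0025, -0.034, 0, 0, 0.44],
  [-0.003, -0.042, 0, 0, 0.44],
  [-0.0035, -0.05, 0, 0, 0.44],
])

```text
time_s: 10.77
ee_pos: [570.3, -228.7, 18.1]
ee_rot: [152.6, 90.0, 58.5]
force: [0.2, 0.8, -0.7]
gripper_width: 40.2
```

>>> play_rows([
  [-0.0005, -0.008, 0, 0, 0.44],
  [-0.001, -0.015, 0, 0, 0.44],
  [-0.0015, -0.021, 0, 0, 0.44],
  [-0.002, -0.026, 0, 0, 0.44],
  [-0.002, -0.029, 0, 0, 0.44],
  [-0.002, -0.031, 0, 0, 0.44],
  [-0.002, -0.031, 0, 0, 0.44],
  [-0.002, -0.031, 0, 0, 0.44],
])

```text
time_s: 11.43
ee_pos: [568.4, -259.0, 18.1]
ee_rot: [8.9, 90.0, -85.2]
force: [-0.1, -0.1, 0.7]
gripper_width: 40.1
```

```bash
python3 - <<'E'
from h import *
for i in range(3):
    f=wristframe('w10')
    s=sensors.state(); print(s['time_s'],s['ee_pos'].round(1),s['force'].round(1),s['gripper_width'])
f=grab_frame('top'); cv2.imwrite('pics/t10.png',cv2.resize(f['img'][160:290,280:440],None,fx=5,fy=4.5,interpolation=cv2.INTER_CUBIC))
f=grab_frame('scene'); cv2.imwrite('pics/s10.png',cv2.resize(f['img'][120:250,200:340],None,fx=5,fy=4.5,interpolation=cv2.INTER_CUBIC))
E
```

```text
11.4833 [ 568.4 -258.9   18.2] [-0.1 -0.3 -0. ] 40.011027208651115
11.5333 [ 568.5 -258.8   18.2] [ 0.1  0.8 -0.1] 39.777758659625
11.5833 [ 568.5 -258.7   18.2] [-0.2  0.2 -0.9] 40.1761338232277
```

View pics/s10.png

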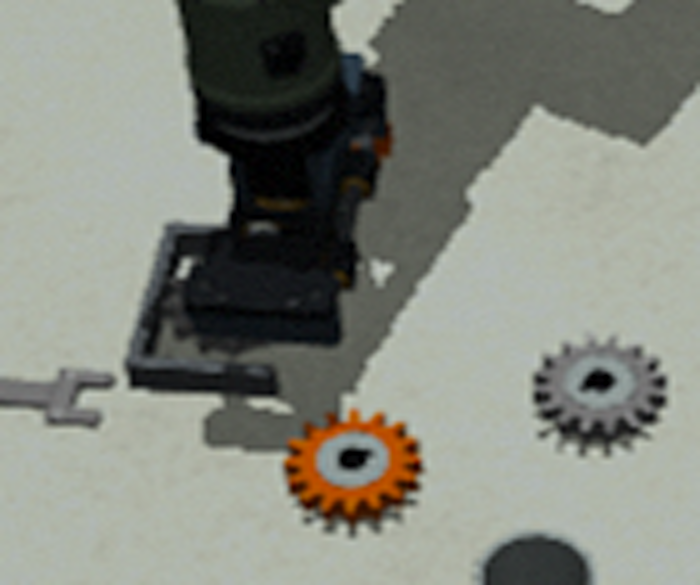

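View pics/w10.png

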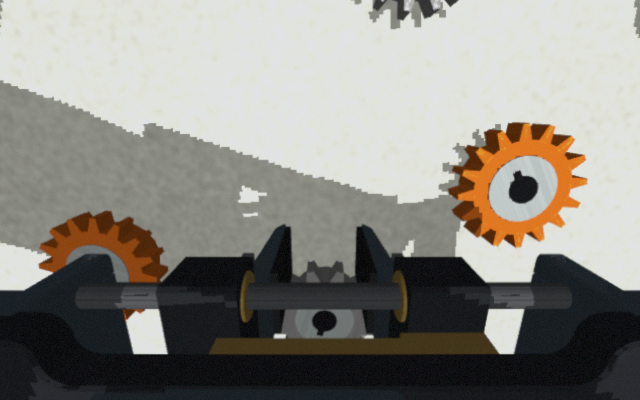

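```bash
python3 - <<'E'
from h import *
f=wristframe(); c=w(f,(325,321),28); print(c)
seat=np.array([565,-304.4]); u=np.array([.9976,-.0693]); n=np.array([.0693,.9976]); d=c[:2]-seat; print('bay xy',d@u,d@n)
E
```

```text
[ 566.75575723 -303.28793537   28.        ]
bay xy 1.6744773348935966 1.2310696478182503
```

>>> play_rows([
  [0.0005, 0.01, 0, 0, 0.44],
  [0.002, 0.03, 0, 0, 0.44],
  [0.004, 0.056, 0.004, 0, 0.44],
  [0.012, 0.085, 0.03, 0.02, 0.7],
  [0.026, 0.115, 0.045, 0.04, 1],
  [0.042, 0.142, 0.045, 0.06, 1],
  [0.053, 0.159, 0.045, 0.074, 1],
  [0.056, 0.164, 0.045, 0.074, 1],
])

```text
time_s: 12.4
ee_pos: [626.1, -91.1, 63.7]
ee_rot: [106.7, 89.9, 17.1]
force: [0.7, -1.1, -0.2]
gripper_width: 70.9
```

```bash
python3 - <<'E'
from h import *
for i in range(4):
    f=wristframe('w11')
    R,p=tool(); s=sensors.state(); print(s['time_s'],p.round(1), np.degrees(np.arctan2(R[1,1],R[0,1])).round(2),s['gripper_width'].round(1))
cf=(624.5,-95,28)
print(proj(f,cf))
im=rect(f,cf,28,45,6); cv2.circle(im,(270,270),216,(0,0,255),1); cv2.imwrite('pics/r11.png',im)
f=grab_frame('top'); cv2.imwrite('pics/t11.png',cv2.resize(f['img'][160:290,280:440],None,fx=5,fy=4.5,interpolation=cv2.INTER_CUBIC))
E
```

```text
Traceback (most recent call last):
AttributeError: 'float' object has no attribute 'round'
```

View pics/w11.png

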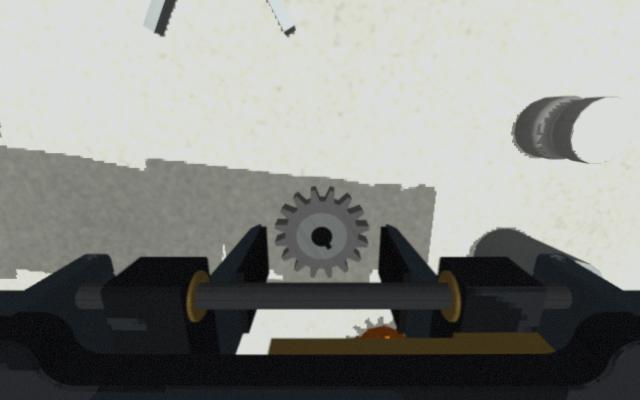

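```bash
python3 - <<'E'
from h import *
for i in range(4):
    f=wristframe('w11')
    R,p=tool(); s=sensors.state(); print(s['time_s'],p.round(1), np.degrees(np.arctan2(R[1,1],R[0,1])),s['gripper_width'])
cf=(624.5,-95,28)
print(proj(f,cf))
im=rect(f,cf,28,45,6); cv2.circle(im,(270,270),216,(0,0,255),1); cv2.imwrite('pics/r11.png',im)
f=grab_frame('top'); cv2.imwrite('pics/t11.png',cv2.resize(f['img'][160:290,280:440],None,fx=5,fy=4.5,interpolation=cv2.INTER_CUBIC))
E
```

```text
12.5 [624.5 -93.3  63. ] 0.29951048784406525 78.36318651875365
12.55 [623.8 -94.4  62.8] 0.2297072203424784 82.51791240921649
12.6 [623.5 -95.2  62.7] 0.1659585166821138 86.61047886136127
12.65 [623.4 -95.6  62.8] 0.11985449474292596 90.17408567467538
[324.16223752 230.67166869]
```

View pics/r11.png

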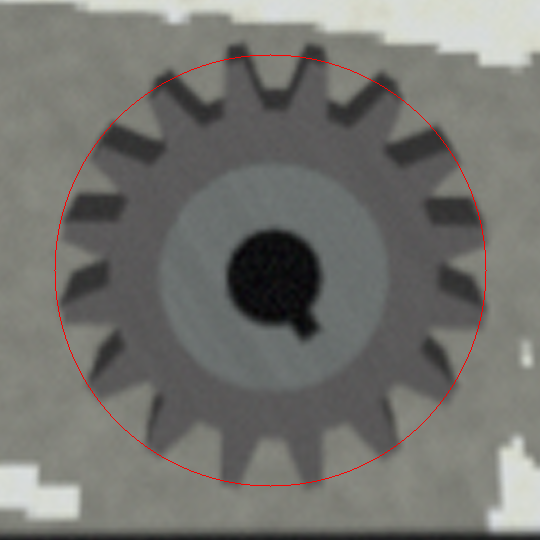

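View pics/t11.png

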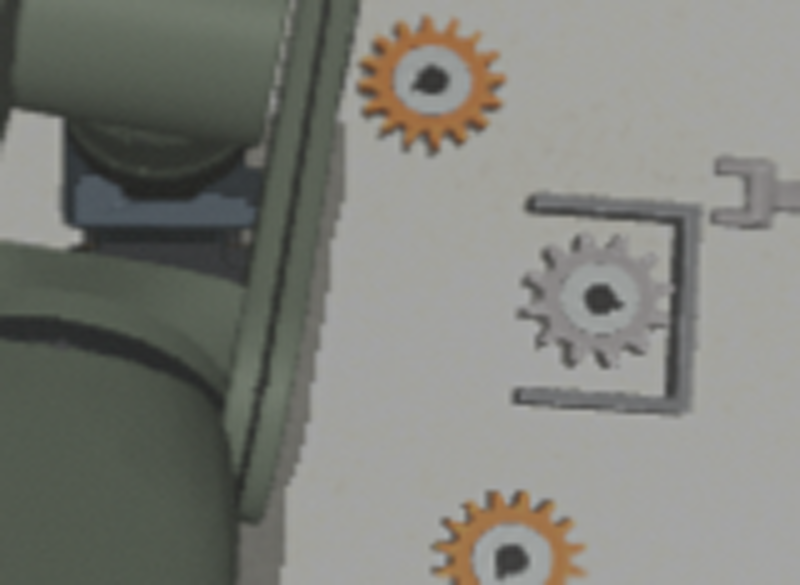

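>>> play_rows([
  [0.0005, -0.0005, -0.008, 0, 1],
  [0.001, -0.0005, -0.018, 0, 1],
  [0.001, -0.0005, -0.028, 0, 1],
  [0.001, -0.0005, -0.038, 0, 1],
  [0.001, -0.0005, -0.044, 0, 1],
  [0.001, -0.0005, -0.046, 0, 1],
  [0.001, -0.0005, -0.046, 0, 0.72],
  [0.001, -0.0005, -0.046, 0, 0.72],
], squeeze=15)

```text
time_s: 13.37
ee_pos: [625.6, -95.3, 17.1]
ee_rot: [78.0, 90.0, -11.9]
force: [0.1, 0.2, -0.1]
gripper_width: 81.0
```

>>> play_rows([
  [0, 0, 0, 0, 0.7],
  [0, 0, 0, 0, 0.7],
  [0, 0, 0, 0, 0.7],
  [-0.006, 0.01, 0, 0, 0.7],
  [-0.016, 0.028, 0, 0, 0.7],
  [-0.028, 0.05, 0, 0, 0.7],
  [-0.038, 0.068, 0, 0, 0.7],
  [-0.045, 0.08, 0, 0, 0.7],
])

```text
time_s: 14.03
ee_pos: [579.6, -13.8, 17.6]
ee_rot: [79.8, 89.9, -10.0]
force: [1.0, -1.5, -0.9]
gripper_width: 70.0
```

```bash
python3 - <<'E'
from h import *
import pickle
for i in range(6):
    f=wristframe('w12')
    R,p=tool(); s=sensors.state(); print(s['time_s'],p.round(1), np.degrees(np.arctan2(R[1,1],R[0,1])),s['gripper_width'],s['force'].round(1))
pickle.dump(f,open('w12.pkl','wb'))
E
```

```text
14.0833 [578.3 -11.9  17.6] 0.25345910241289865 70.32219091893529 [-3.3  5.3  2.7]
14.1333 [578.8 -12.8  17.6] 0.2665776951597276 70.15684636660473 [-2.   3.   2.9]
14.1833 [579.4 -13.6  17.6] 0.22571458011628887 70.59417360539493 [-2.2  4.1  4.2]
14.2333 [579.8 -14.2  17.5] 0.18270318666042384 70.06090560334353 [-3.   4.9  4.7]
14.2833 [580.  -14.6  17.5] 0.14172221747032207 70.6040569164662 [-3.3  4.7  5.6]
14.3333 [580.2 -14.9  17.6] 0.1122435914879582 70.31422212617873 [-3.1  5.2  5.4]
```

View pics/w12.png

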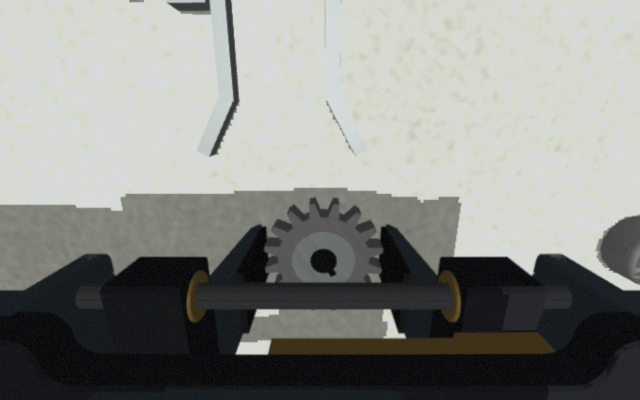

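>>> play_rows([
  [-0.003, 0.006, 0, 0, 0.7],
  [-0.008, 0.016, 0, 0, 0.7],
  [-0.013, 0.028, 0, 0, 0.7],
  [-0.018, 0.04, 0, 0, 0.7],
  [-0.022, 0.05, 0, 0, 0.7],
  [-0.024, 0.058, 0, 0, 0.7],
  [-0.025, 0.063, 0, 0, 0.7],
  [-0.025, 0.065, 0, 0, 0.7],
])

```text
time_s: 15.0
ee_pos: [554.8, 50.6, 17.5]
ee_rot: [-10.5, 89.9, -100.2]
force: [0.1, -6.2, 6.6]
gripper_width: 70.1
```

```bash
python3 - <<'E'
from h import *
import pickle
for i in range(5):
    f=wristframe('w13')
    R,p=tool(); s=sensors.state(); print(s['time_s'],p.round(1), np.degrees(np.arctan2(R[1,1],R[0,1])),s['gripper_width'],s['force'].round(1))
pickle.dump(f,open('w13.pkl','wb'))
a=f['img'];cv2.imwrite('pics/w13z.png',cv2.resize(a[0:200,190:430],None,fx=3.3,fy=3,interpolation=cv2.INTER_CUBIC))
E
```

```text
15.05 [554.8  50.7  17.5] 0.26613868074789515 70.27445100091194 [-0.8 -4.1  6.4]
15.1 [554.8  50.7  17.5] 0.24034577844137248 70.55615131943911 [-0.  -3.2  6.9]
15.15 [554.8  50.7  17.5] 0.22719371199381283 70.35918752652957 [-0.2 -2.3  6.4]
15.2 [554.8  50.7  17.5] 0.21859391620383828 70.79033729039112 [ 0.1 -2.3  6.3]
15.25 [554.7  50.7  17.5] 0.2133173787117542 70.1927957560657 [-0.5 -2.6  6.2]
```

View pics/w13.png

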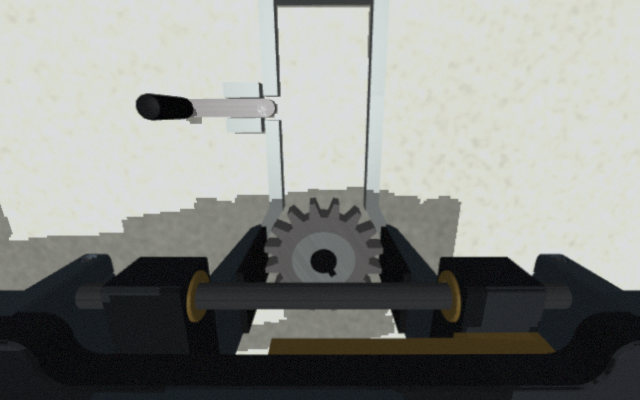

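View pics/w13z.png

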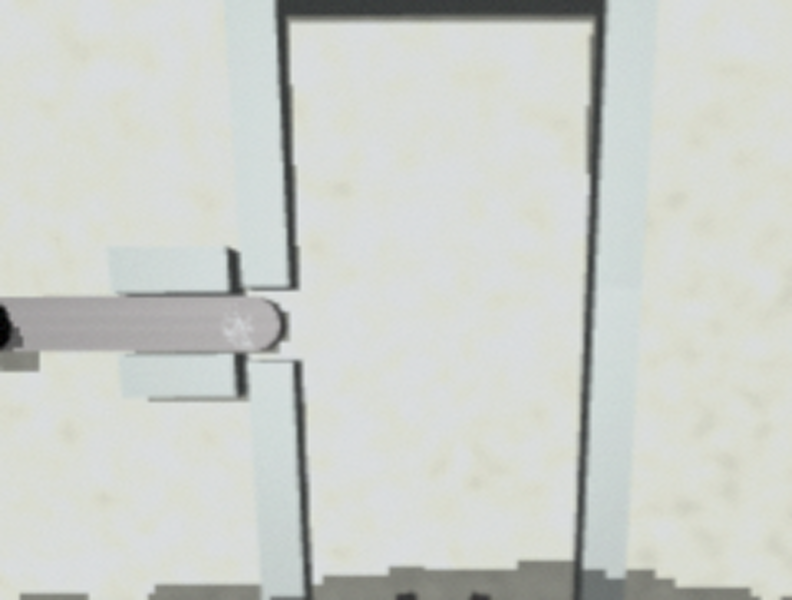

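```bash
python3 - <<'E'
from h import *
import pickle
a=pickle.load(open('w2.pkl','rb')); b=pickle.load(open('w13.pkl','rb'))
def px2(p): return unz(p,230,20,4)
def px13(p): return ((p[0]+.5)/3.3-.5+190,(p[1]+.5)/3-.5)
def tri(p,q):
    A=[];B=[]
    L=[]
    for f,u in((a,px2(p)),(b,px13(q))):
        R,t=pose(f); c=-R.T@t; d=R.T@ray(f,u); d/=np.linalg.norm(d); M=np.eye(3)-np.outer(d,d); A.append(M);B.append(M@c);L.append((c,d))
    X=np.linalg.solve(sum(A),sum(B)); return X.round(1),[np.linalg.norm(np.cross(X-c,d)).round(2) for c,d in L]
print('TL',tri((198,532),(108,247)),'TR',tri((268,532),(228,247)))
for z in (12,16,20): print(z,[w(b,px13(q),z)[:2].round(1) for q in [(108,247),(228,247),(122,398),(240,398),(150,325)]])
print('rails in 13 bottom', w(b,px13((290,100)),0)[:2],w(b,px13((592,100)),0)[:2],w(b,px13((307,500)),0)[:2],w(b,px13((580,500)),0)[:2], 'stop',w(b,px13((440,18)),0)[:2])
E
```

```text
TL (array([498.4, 151.7,  10.2]), [np.float64(0.35), np.float64(0.35)]) TR (array([518.6, 151.7,   9.4]), [np.float64(0.21), np.float64(0.21)])
12 [array([498.7, 151.3]), array([518.9, 151.4]), array([498.7, 124.1]), array([519.5, 124.1]), array([504.7, 137.6])]
16 [array([500. , 150.9]), array([519.7, 151. ]), array([499.9, 124.3]), array([520.3, 124.4]), array([505.8, 137.5])]
20 [array([501.3, 150.6]), array([520.6, 150.6]), array([501.2, 124.6]), array([521.1, 124.6]), array([507. , 137.4])]
rails in 13 bottom [528.63139355 178.44262579] [580.55125451 178.65022087] [528.90606883 102.18511322] [581.90886538 102.41986392] stop [554.36832208 192.09114678]
```

>>> play_rows([
  [0.0005, 0.004, 0.001, 0, 0.7],
  [0.0005, 0.014, 0.0015, 0, 0.7],
  [0.0005, 0.026, 0.0015, 0, 0.7],
  [0.0005, 0.038, 0.0015, 0, 0.7],
  [0.0005, 0.05, 0.0015, 0, 0.7],
  [0.0005, 0.06, 0.0015, 0, 0.7],
  [0.0003, 0.068, 0.0015, 0, 0.7],
  [0, 0.072, 0.0015, 0, 0.7],
])

```text
time_s: 15.92
ee_pos: [555.2, 123.4, 18.4]
ee_rot: [-152.6, 90.0, 117.7]
force: [1.0, 0.1, -4.4]
gripper_width: 70.2
```

```bash
python3 - <<'E'
from h import *
import pickle
b=pickle.load(open('w13.pkl','rb')); print(w(b,(323,261),28))
for i in range(3):
    f=wristframe('w14')
    R,p=tool(); s=sensors.state(); print(s['time_s'],p.round(1), np.degrees(np.arctan2(R[1,1],R[0,1])),s['gripper_width'],s['force'].round(1))
E
```

```text
[555.00087239  49.76387121  28.        ]
15.9667 [555.2 123.5  18.5] 0.24968724405197523 70.25579131859261 [-0.4  1.1 -3.4]
16.0167 [555.2 122.6  18.5] 0.24756159783296416 70.1593647619822 [ 0.3 -1.  -3.1]
16.0667 [555.2 122.   18.5] 0.216017741024311 70.26641993877335 [ 0.2  0.  -4.5]
```

View pics/w14.png

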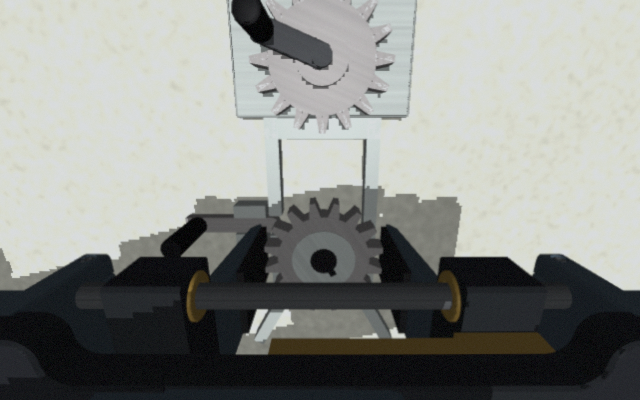

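```bash
python3 - <<'E'
from h import *
f=wristframe(); R,p=tool()
im=rect(f,(555,175),28.5,75,4)
def P(x,y): return (int((x-480)*4),int((250-y)*4))
for c in [(554.4,232.5),(p[0],p[1]-0.9)]: cv2.circle(im,P(*c),144,(0,0,255),1); cv2.circle(im,P(*c),3,(0,0,255),1)
cv2.imwrite('pics/r15.png',im)
E
```

```text
(no output)
```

View pics/r15.png

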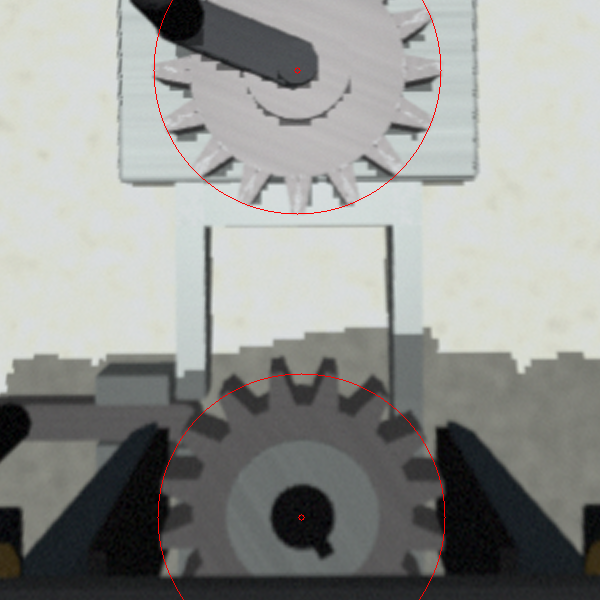

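>>> play_rows([
  [0, 0.003, 0, 0, 0.7],
  [0, 0.008, 0, 0, 0.7],
  [-0.0002, 0.014, -0.0004, 0, 0.7],
  [-0.0003, 0.02, -0.0005, 0, 0.7],
  [-0.0003, 0.025, -0.0005, 0, 0.7],
  [-0.0003, 0.028, -0.0005, 0, 0.7],
  [-0.0003, 0.03, -0.0005, 0, 0.7],
  [-0.0003, 0.03, -0.0005, 0, 0.7],
], squeeze=12)

```text
time_s: 16.78
ee_pos: [555.1, 152.3, 18.1]
ee_rot: [98.5, 90.0, 8.7]
force: [0.2, -0.8, -3.8]
gripper_width: 70.6
```

>>> play_rows([
  [0, 0.0015, 0, 0, 0.7],
  [0, 0.003, 0, 0, 0.7],
  [0, 0.0045, 0, 0, 0.7],
  [0, 0.006, 0, 0, 0.7],
  [0, 0.0075, 0, 0, 0.7],
  [0, 0.009, 0, 0, 0.7],
  [0, 0.0095, 0, 0, 0.7],
  [0, 0.0095, 0, 0, 0.7],
])

```text
time_s: 17.45
ee_pos: [555.1, 161.4, 18.1]
ee_rot: [94.9, 90.0, 5.1]
force: [0.2, 0.2, -3.9]
gripper_width: 70.1
```

```bash
python3 - <<'E'
from h import *
for i in range(3):
    f=wristframe('w16')
    R,p=tool(); s=sensors.state(); print(s['time_s'],p.round(1), np.degrees(np.arctan2(R[1,1],R[0,1])),s['gripper_width'],s['force'].round(1))
im=rect(f,(555,200),28.5,75,4); cv2.imwrite('pics/r16.png',im)
E
```

```text
17.5 [555.1 161.3  18.1] 0.18152484536883545 70.00885281562397 [-0.2 -0.5 -4.5]
17.55 [555.1 161.2  18.1] 0.1789902068578066 70.58941137721303 [ 0.4 -1.2 -4. ]
17.6 [555.1 161.2  18.1] 0.1724759865890291 70.21004219618973 [ 0.3 -0.2 -3.9]
```

View pics/r16.png

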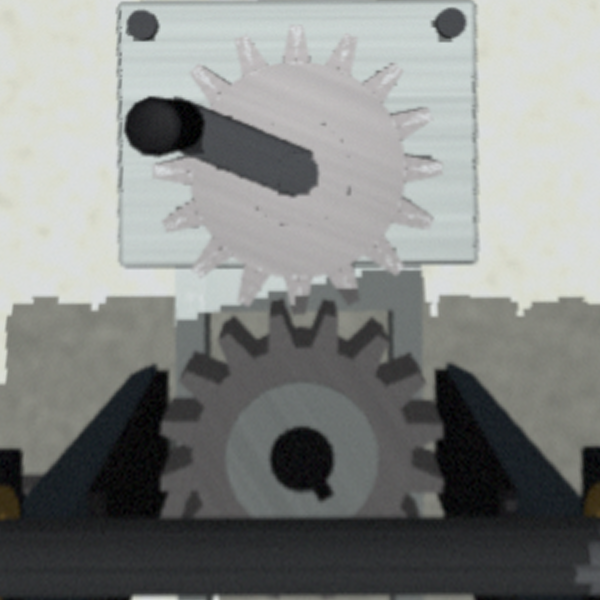

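>>> play_rows([
  [-0.0003, 0.001, 0, 0, 0.7],
  [-0.0005, 0.002, 0, 0, 0.7],
  [-0.0005, 0.003, 0, 0, 0.7],
  [-0.0005, 0.004, 0, 0, 0.7],
  [-0.0005, 0.005, 0, 0, 0.7],
  [-0.0005, 0.006, 0, 0, 0.7],
  [-0.0005, 0.0065, 0, 0, 0.7],
  [-0.0005, 0.0065, 0, 0, 0.7],
])

```text
time_s: 18.27
ee_pos: [554.6, 167.9, 18.1]
ee_rot: [105.4, 90.0, 15.6]
force: [-0.2, -0.7, -4.1]
gripper_width: 70.4
```

```bash
python3 - <<'E'
from h import *
for i in range(3):
    f=wristframe('w17')
    R,p=tool(); s=sensors.state(); print(s['time_s'],p.round(1), np.degrees(np.arctan2(R[1,1],R[0,1])),s['gripper_width'],s['force'].round(1))
im=rect(f,(555,200),28.5,75,4); cv2.imwrite('pics/r17.png',im)
E
```

```text
18.3167 [554.6 167.8  18.1] 0.17919806444343933 70.18508691270833 [ 0.1 -0.2 -3.5]
18.3667 [554.6 167.7  18.1] 0.17838566812514928 70.30642812122319 [-0.6 -0.3 -3.3]
18.4167 [554.6 167.7  18.1] 0.17617865230370938 70.49840319895965 [ 0.3  0.8 -4. ]
```

View pics/r17.png

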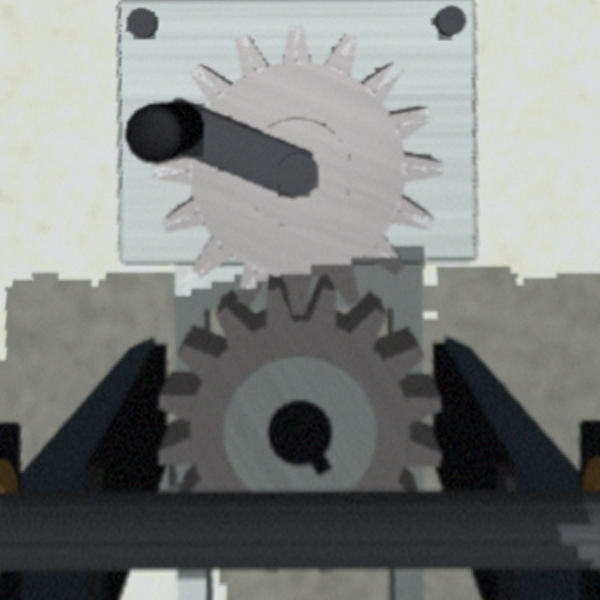

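>>> play_rows([
  [0, 0.0003, -0.0005, 0, 0.7],
  [0, 0.0006, -0.001, 0, 0.7],
  [0, 0.0009, -0.001, 0, 0.7],
  [0, 0.0012, -0.001, 0, 0.7],
  [0, 0.0015, -0.001, 0, 0.7],
  [0, 0.0018, -0.001, 0, 0.7],
  [0, 0.002, -0.001, 0, 0.7],
  [0, 0.002, -0.001, 0, 0.7],
])

```text
time_s: 19.08
ee_pos: [554.8, 168.8, 17.5]
ee_rot: [18.7, 89.9, -71.1]
force: [-1.6, -6.2, 3.2]
gripper_width: 70.3
```

```bash
python3 - <<'E'
from h import *
for i in range(3):
    f=wristframe('w17')
    R,p=tool(); s=sensors.state(); print(s['time_s'],p.round(1), np.degrees(np.arctan2(R[1,1],R[0,1])),s['gripper_width'],s['force'].round(1))
im=rect(f,(555,200),28.5,75,4); cv2.imwrite('pics/r18.png',im)
E
```

```text
19.1333 [554.7 168.8  17.5] 0.20842624514399516 70.68059550771899 [ 0.  -6.5  3.5]
19.1833 [554.8 168.9  17.6] 0.20976346344811406 70.22859061263465 [-0.8 -6.2  3.4]
19.2333 [554.8 168.8  17.5] 0.2093456468588365 70.22088550877358 [ 0.6 -4.8  3.1]
```

View pics/r18.png

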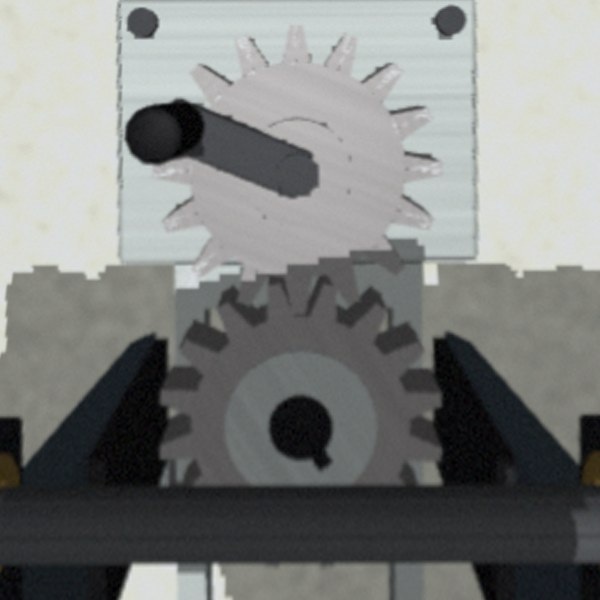

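>>> play_rows([
  [0, -0.001, 0, 0, 1],
  [0, -0.001, 0, 0, 1],
  [0, -0.001, 0, 0, 1],
  [0, -0.001, 0, 0, 1],
  [0, -0.001, 0.005, 0, 1],
  [0, -0.001, 0.02, 0, 1],
  [0, -0.001, 0.04, 0, 1],
  [0, -0.001, 0.06, 0, 1],
])

```text
time_s: 19.9
ee_pos: [554.3, 168.9, 77.7]
ee_rot: [-91.7, 89.9, 178.4]
force: [1.3, 0.1, 0.2]
gripper_width: 91.0
```

```bash
python3 - <<'E'
from h import *
for i in range(3):
    f=wristframe('w19')
    R,p=tool(); s=sensors.state(); print(s['time_s'],p.round(1), np.degrees(np.arctan2(R[1,1],R[0,1])),s['gripper_width'],s['force'].round(1))
im=rect(f,(555,200),28.5,75,4); cv2.imwrite('pics/r19.png',im)
print([(q['conf'],q['point'],w(f,q['point'],30)) for q in finder.spot_point(f,'bolt_peg')])
E
```

```text
19.95 [557.1 169.7  82.1] 0.1737275579009642 91.22837433842622 [0.7 0.2 2.9]
20.0 [557.1 169.7  80.6] 0.1741096314935933 91.33144955021129 [ 1.  -0.  -0.2]
20.05 [555.8 169.2  78.8] 0.17759315911518106 91.01557752520878 [ 0.2  0.2 -0.6]
[]
```

View pics/r19.png

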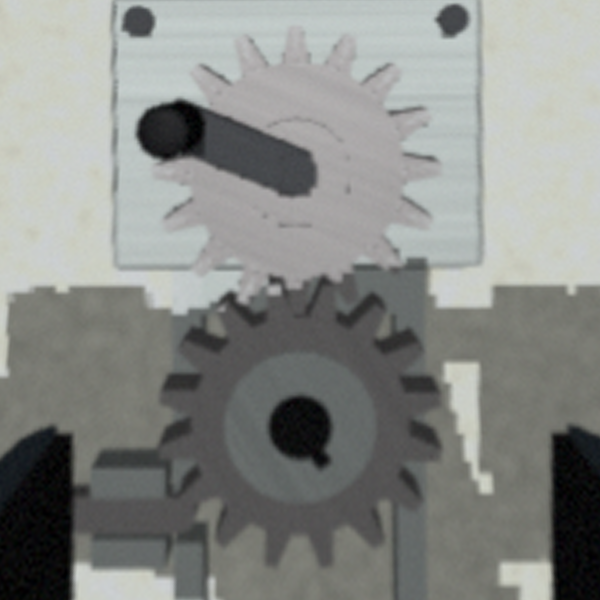

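View pics/w19.png

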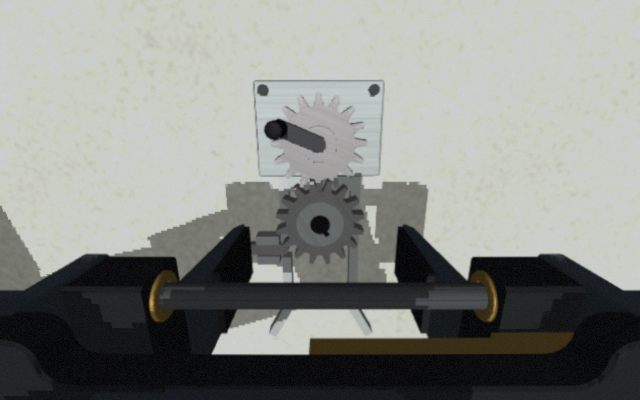

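>>> play_rows([
  [-0.018, -0.005, 0, 0, 0],
  [-0.04, -0.011, 0, 0, 0],
  [-0.062, -0.017, 0, 0, 0],
  [-0.084, -0.023, 0, 0, 0],
  [-0.102, -0.028, 0, 0, 0],
  [-0.112, -0.031, 0, 0, 0],
  [-0.112, -0.031, 0, 0, 0],
  [-0.112, -0.031, 0, 0, 0],
])

```text
time_s: 20.77
ee_pos: [442.9, 137.8, 76.9]
ee_rot: [106.1, 90.0, 16.3]
force: [0.5, 0.2, 0.6]
gripper_width: 41.1
```

```bash
python3 - <<'E'
from h import *
for i in range(5):
    f=wristframe('w20')
    R,p=tool(); s=sensors.state(); print(s['time_s'],p.round(1),s['gripper_width'],s['force'].round(1))
print([(q['conf'],q['point'],w(f,q['point'],30)) for q in finder.spot_point(f,'bolt_peg')])
E
```

```text
20.8167 [443.7 138.   77. ] 36.62503147880704 [-0.3 -0.1  0.9]
20.8667 [444.1 138.1  77.1] 32.38313824972637 [-0.1 -0.4  0.1]
20.9167 [444.  138.1  77.1] 28.55775729397818 [0.3 0.3 0.5]
20.9667 [443.8 138.1  77.1] 24.763158584539315 [ 0.1 -0.5 -1. ]
21.0167 [443.6 138.   77. ] 20.76001702247784 [-0.5  0.3  0.4]
[(0.77, [359.0, 230.0], array([472.50598356, 133.86483575,  30.        ]))]
```

View pics/w20.png

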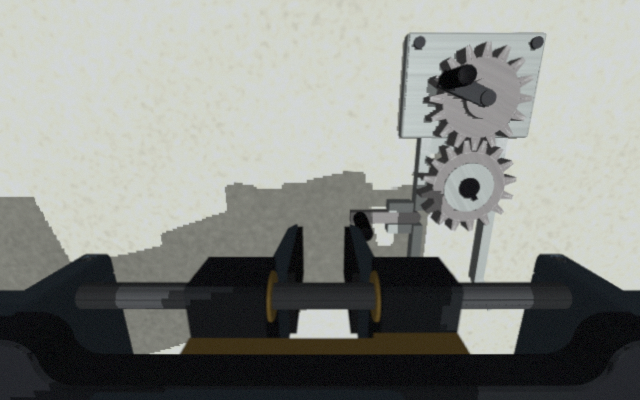

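>>> play_rows([
  [-0.003, 0, 0, 0, 0],
  [-0.003, 0, 0, 0, 0],
  [-0.003, 0, -0.01, 0, 0],
  [-0.003, 0, -0.024, 0, 0],
  [-0.003, 0, -0.038, 0, 0],
  [-0.003, 0, -0.048, 0, 0],
  [-0.003, 0, -0.052, 0, 0],
  [-0.003, 0, -0.052, 0, 0],
])

```text
time_s: 21.73
ee_pos: [438.9, 137.6, 24.4]
ee_rot: [-73.5, 89.9, -163.3]
force: [-0.1, -0.1, 0.5]
gripper_width: 0.7
```

>>> play_rows([
  [0.004, 0, 0, 0, 0],
  [0.01, 0, 0, 0, 0],
  [0.016, 0, 0, 0, 0],
  [0.022, 0, 0, 0, 0],
  [0.028, 0, 0, 0, 0],
  [0.033, 0, 0, 0, 0],
  [0.037, 0, 0, 0, 0],
  [0.04, 0, 0, 0, 0],
])

```text
time_s: 22.4
ee_pos: [480.0, 137.7, 25.1]
ee_rot: [-91.6, 90.0, 178.6]
force: [-2.8, 0.5, 1.6]
gripper_width: 0.9
```

```bash
python3 - <<'E'
from h import *
for i in range(4):
    f=wristframe('w21')
    R,p=tool(); s=sensors.state(); print(s['time_s'],p.round(1),s['gripper_width'],s['force'].round(1))
E
```

```text
22.45 [480.6 137.8  25.2] 0.44395831513326417 [-1.1  0.2  1.3]
22.5 [480.4 137.7  25.1] 0.8455536398031889 [-0.5  0.1  0. ]
22.55 [480.2 137.7  25.1] 0.5074486626534865 [ 0.8  0.5 -0.6]
22.6 [480.  137.7  25.1] 0.7671286282085756 [ 0.1 -0.3 -0.7]
```

View pics/w21.png

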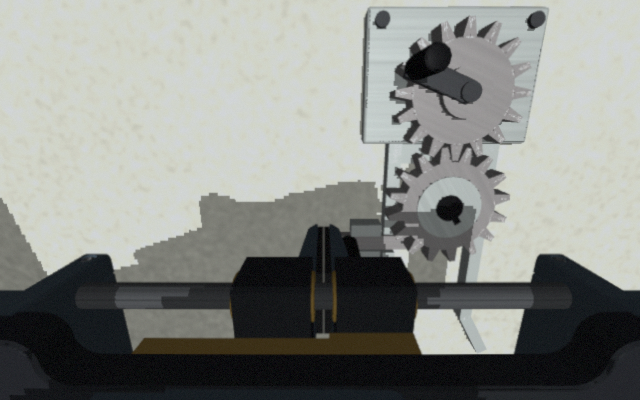

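>>> play_rows([
  [0.002, 0, 0, 0, 0],
  [0.004, 0, 0, 0, 0],
  [0.006, 0, 0, 0, 0],
  [0.008, 0, 0, 0, 0],
  [0.0095, 0, 0, 0, 0],
  [0.011, 0, 0, 0, 0],
  [0.012, 0, 0, 0, 0],
  [0.012, 0, 0, 0, 0],
])

```text
time_s: 23.27
ee_pos: [491.8, 137.7, 25.1]
ee_rot: [82.7, 90.0, -7.1]
force: [-1.6, 0.9, 0.5]
gripper_width: 0.2
```

```bash
python3 - <<'E'
from h import *
for i in range(4):
    f=wristframe('w22')
    R,p=tool(); s=sensors.state(); print(s['time_s'],p.round(1),s['gripper_width'],s['force'].round(1))
E
```

```text
23.3167 [491.8 137.7  25.1] 0.8292157062975523 [-1.3 -0.  -0.7]
23.3667 [491.8 137.7  25.1] 0.533151650632929 [-1.2  0.3 -0.8]
23.4167 [491.8 137.7  25.1] 0.1279688292283545 [-1.2 -1.  -0.5]
23.4667 [491.8 137.7  25.1] 0.5609451836235755 [-1.3 -0.9 -0.9]
```

View pics/w22.png

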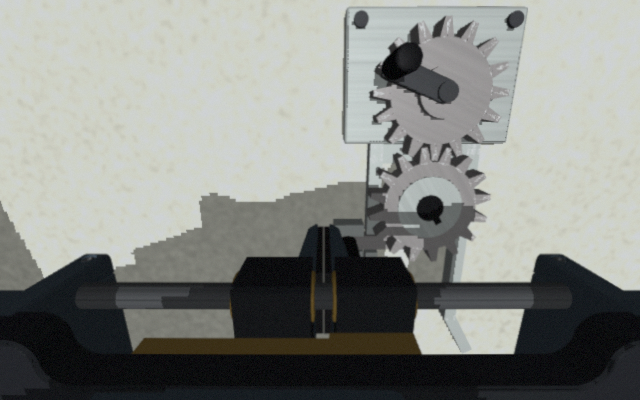

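>>> play_rows([
  [0.001, 0, 0, 0, 0],
  [0.002, 0, 0, 0, 0],
  [0.003, 0, 0, 0, 0],
  [0.004, 0, 0, 0, 0],
  [0.005, 0, 0, 0, 0],
  [0.006, 0, 0, 0, 0],
  [0.006, 0, 0, 0, 0],
  [0.006, 0, 0, 0, 0],
])

```text
time_s: 24.13
ee_pos: [493.3, 137.6, 24.8]
ee_rot: [-85.8, 89.5, -175.7]
force: [-10.4, 2.0, 7.0]
gripper_width: 0.5
```

```bash
python3 - <<'E'
from h import *
for i in range(2):
    f=wristframe('w23')
    R,p=tool(); s=sensors.state(); print(s['time_s'],p.round(1),s['gripper_width'],s['force'].round(1))
E
```

```text
24.1833 [493.3 137.6  24.8] 0.6981426161492766 [-11.    3.1   7.3]
24.2333 [493.3 137.6  24.8] 0.3978940720432917 [-10.4   1.2   6.8]
```

>>> play_rows([
  [-0.006, 0, 0, 0, 0],
  [-0.014, 0, 0, 0, 0],
  [-0.016, 0, 0.01, 0, 0],
  [-0.016, 0, 0.03, 0.06, 0],
  [-0.014, 0.005, 0.05, 0.16, 0],
  [-0.008, 0.015, 0.06, 0.28, 0],
  [0, 0.028, 0.06, 0.4, 0],
  [0.006, 0.04, 0.06, 0.52, 0],
])

```text
time_s: 24.9
ee_pos: [505.7, 178.5, 87.4]
ee_rot: [75.9, 89.7, 16.1]
force: [-0.4, -0.7, -0.4]
gripper_width: 0.4
```

```bash
python3 - <<'E'
from h import *
for i in range(4):
    f=wristframe('w24')
    R,p=tool(); s=sensors.state(); print(s['time_s'],p.round(1),np.degrees(np.arctan2(R[1,1],R[0,1])),s['force'].round(1))
f=grab_frame('scene'); cv2.imwrite('pics/s24.png',cv2.resize(f['img'][140:230,360:480],None,fx=6,fy=6,interpolation=cv2.INTER_CUBIC))
E
```

```text
24.95 [506.9 180.5  87. ] 30.53712225593969 [2.7 1.5 0.2]
25.0 [505.6 179.2  86.4] 30.028371965597227 [ 0.4 -1.   0.8]
25.05 [504.3 178.1  85.9] 29.867537900128614 [-0.5 -0.4 -0. ]
25.1 [503.5 177.5  85.5] 29.834332352408893 [-0.5 -0.2 -0.5]
```

View pics/w24.png

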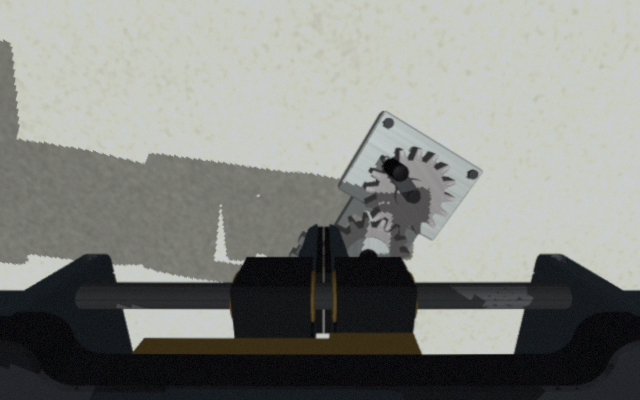

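View pics/s24.png

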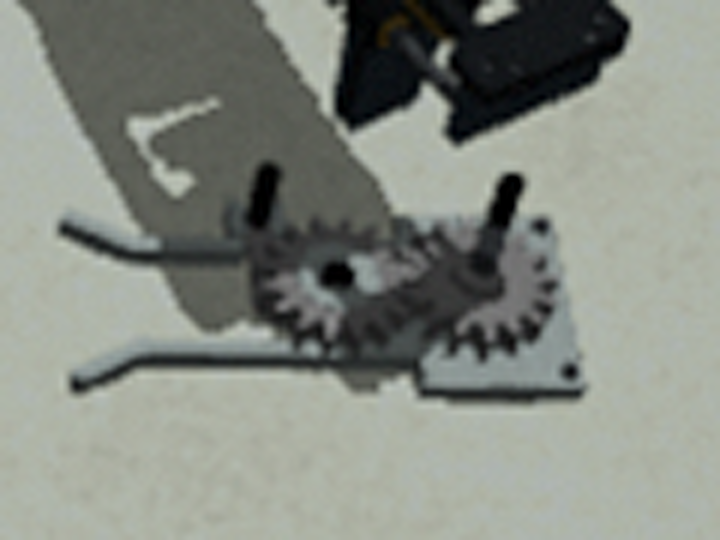

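```bash
python3 - <<'E'
from h import *
f=grab_frame('scene')
print(w(f,unz((270,168),360,140,6),48),w(f,unz((260,218),360,140,6),15))
print('crank', w(f,unz((512,182),360,140,6),65),w(f,unz((488,255),360,140,6),37))
s=sensors.state(); print(s['ee_pos'])
print([(q['conf'],w(f,q['point'],30)) for q in finder.spot_point(f,'bolt_peg')])
import numpy as np
M=np.array([554.4,232.5])
for d in (30,16.5):
  for th in np.radians([22.5,30,40,50,60,70,80,90,100,110,114.6,118]):
    p=M+30*np.array([-np.cos(th),np.sin(th)])-d*np.array([np.sin(th),np.cos(th)]); print(d,round(np.degrees(th),1),p.round(1),'psi',round(90-np.degrees(th),1), (np.pi/2-th).round(3))
E
```

```text
[509.86991117 137.91498237  48.        ] [513.17567807 138.19848967  15.        ]
crank [529.44771894 242.58166423  65.        ] [549.75169143 235.23900014  37.        ]
[503.11508565 177.07104599  85.15535769]
[(0.59, array([519.39953372, 135.22971041,  30.        ])), (0.39, array([577.15904099, 162.82173817,  30.        ])), (0.3, array([ 592.2657111 , -296.45501962,   30.        ]))]
30 22.5 [515.2 216.3] psi 67.5 1.178
30 30.0 [513.4 221.5] psi 60.0 1.047
30 40.0 [512.1 228.8] psi 50.0 0.873
30 50.0 [512.1 236.2] psi 40.0 0.698
30 60.0 [513.4 243.5] psi 30.0 0.524
30 70.0 [515.9 250.4] psi 20.0 0.349
30 80.0 [519.6 256.8] psi 10.0 0.175
30 90.0 [524.4 262.5] psi 0.0 0.0
30 100.0 [530.1 267.3] psi -10.0 -0.175
30 110.0 [536.5 271. ] psi -20.0 -0.349
30 114.6 [539.6 272.3] psi -24.6 -0.429
30 118.0 [542.  273.1] psi -28.0 -0.489
16.5 22.5 [520.4 228.7] psi 67.5 1.178
16.5 30.0 [520.2 233.2] psi 60.0 1.047
16.5 40.0 [520.8 239.1] psi 50.0 0.873
16.5 50.0 [522.5 244.9] psi 40.0 0.698
16.5 60.0 [525.1 250.2] psi 30.0 0.524
16.5 70.0 [528.6 255. ] psi 20.0 0.349
16.5 80.0 [532.9 259.2] psi 10.0 0.175
16.5 90.0 [537.9 262.5] psi 0.0 0.0
16.5 100.0 [543.4 264.9] psi -10.0 -0.175
16.5 110.0 [549.2 266.3] psi -20.0 -0.349
16.5 114.6 [551.9 266.6] psi -24.6 -0.429
16.5 118.0 [553.9 266.7] psi -28.0 -0.489
```

>>> play_rows([
  [0.002, 0.008, 0, 0.11, 0],
  [0.004, 0.016, 0, 0.22, 0],
  [0.007, 0.024, 0, 0.33, 0],
  [0.009, 0.032, 0, 0.44, 0],
  [0.011, 0.038, 0, 0.55, 0],
  [0.012, 0.039, 0, 0.66, 0],
  [0.012, 0.039, 0, 0.66, 0],
  [0.012, 0.039, 0, 0.66, 0],
])

```text
time_s: 25.92
ee_pos: [515.3, 216.2, 85.0]
ee_rot: [-133.6, 90.0, -156.1]
force: [-0.1, -0.5, -0.3]
gripper_width: 0.3
```

```bash
python3 - <<'E'
from h import *
for i in range(4):
    f=wristframe('w25')
    R,p=tool(); s=sensors.state(); print(s['time_s'],p.round(1),np.degrees(np.arctan2(R[1,1],R[0,1])),s['force'].round(1))
E
```

```text
25.9667 [515.3 216.2  85. ] 67.57366895791932 [0.1 0.2 0.1]
26.0167 [515.3 216.2  85.1] 67.60668382519242 [ 0.7 -0.  -0.2]
26.0667 [515.4 216.3  85.1] 67.63733239379191 [-0.   0.5  0. ]
26.1167 [515.4 216.3  85.1] 67.66403828483222 [-0.6 -0.1  1.1]
```

View pics/w25.png

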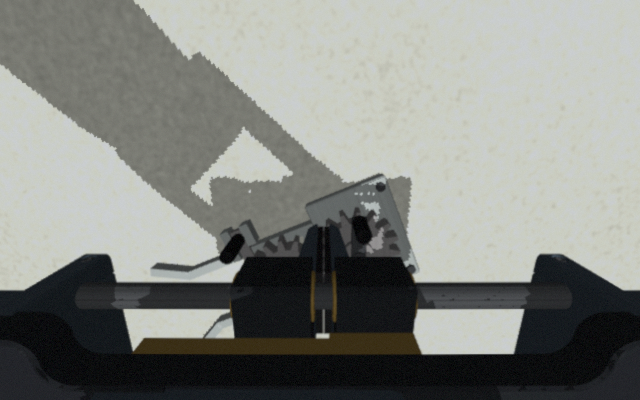

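>>> play_rows([
  [0, 0, -0.012, 0, 0],
  [0, 0, -0.026, 0, 0],
  [0, 0, -0.036, 0, 0],
  [0, 0, -0.039, 0, 0],
  [0.001, 0.003, -0.039, 0, 0],
  [0.003, 0.007, -0.039, 0, 0],
  [0.004, 0.0105, -0.039, 0, 0],
  [0.0051, 0.0125, -0.039, 0, 0],
])

```text
time_s: 26.78
ee_pos: [520.7, 228.9, 46.6]
ee_rot: [-73.7, 89.9, -95.8]
force: [-1.0, -5.0, 2.2]
gripper_width: 0.5
```

>>> play_rows([
  [-0.0002, 0.002, 0, -0.06, 0],
  [-0.0002, 0.0045, 0, -0.131, 0],
  [0, 0.0075, 0, -0.218, 0],
  [0.0004, 0.0104, 0, -0.305, 0],
  [0.0012, 0.0133, 0, -0.392, 0],
  [0.0021, 0.0162, 0, -0.48, 0],
  [0.0033, 0.0189, 0, -0.567, 0],
  [0.0047, 0.0215, 0, -0.654, 0],
])

```text
time_s: 27.45
ee_pos: [522.1, 247.1, 46.2]
ee_rot: [-75.2, 89.4, -135.1]
force: [-5.9, -10.6, 7.3]
gripper_width: 0.1
```

```bash
python3 - <<'E'
from h import *
for i in range(3):
    f=wristframe('w26')
    R,p=tool(); s=sensors.state(); print(s['time_s'],p.round(1),np.degrees(np.arctan2(R[1,1],R[0,1])),s['force'].round(1))
f=grab_frame('scene'); cv2.imwrite('pics/s26.png',cv2.resize(f['img'][140:230,360:480],None,fx=6,fy=6,interpolation=cv2.INTER_CUBIC))
E
```

```text
27.5 [522.9 248.3  46.2] 29.92240805024113 [-3.1 -7.1  1.9]
27.55 [523.1 248.5  46.2] 30.25834930682683 [-4.3 -7.   4.3]
27.6 [523.1 248.4  46.2] 30.338807538723685 [-4.8 -7.1  4.1]
```

View pics/w26.png

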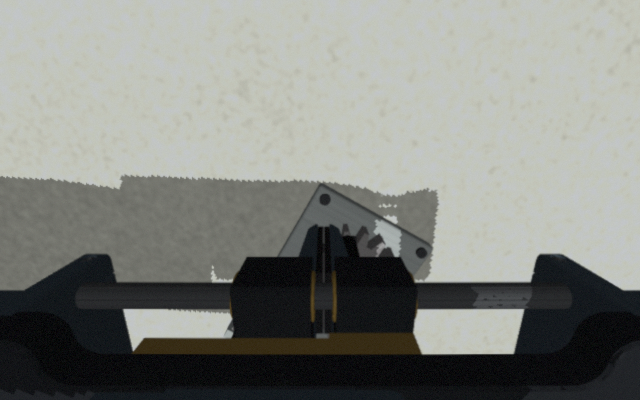

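View pics/s26.png

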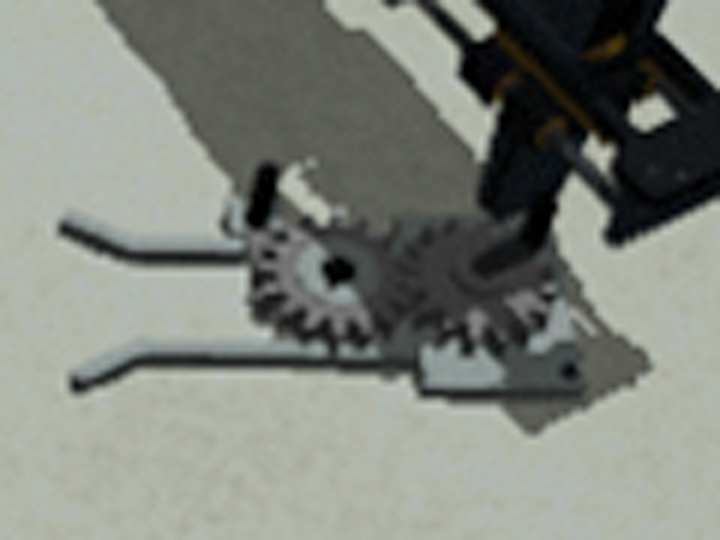

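>>> play_rows([
  [0.0017, 0.0025, 0, -0.087, 0],
  [0.0035, 0.0048, 0, -0.175, 0],
  [0.0056, 0.007, 0, -0.262, 0],
  [0.0078, 0.009, 0, -0.349, 0],
  [0.0102, 0.0107, 0, -0.436, 0],
  [0.0128, 0.0123, 0, -0.524, 0],
  [0.0155, 0.0136, 0, -0.611, 0],
  [0.0183, 0.0147, 0, -0.698, 0],
])

```text
time_s: 28.32
ee_pos: [538.6, 263.9, 46.0]
ee_rot: [-60.4, 89.3, -160.4]
force: [-13.9, -2.4, 8.5]
gripper_width: 0.2
```

```bash
python3 - <<'E'
from h import *
for i in range(3):
    f=wristframe('w27')
    R,p=tool(); s=sensors.state(); print(s['time_s'],p.round(1),np.degrees(np.arctan2(R[1,1],R[0,1])),s['force'].round(1))
f=grab_frame('scene'); cv2.imwrite('pics/s27.png',cv2.resize(f['img'][140:230,360:480],None,fx=6,fy=6,interpolation=cv2.INTER_CUBIC))
E
```

```text
28.3667 [538.9 264.2  46. ] -10.158331583602196 [-10.1  -4.    7. ]
28.4167 [538.9 264.1  46. ] -9.809679595682438 [-10.2  -2.6   6.5]
28.4667 [538.8 264.1  46. ] -9.725114290867777 [-9.6 -3.2  5.5]
```

View pics/s27.png

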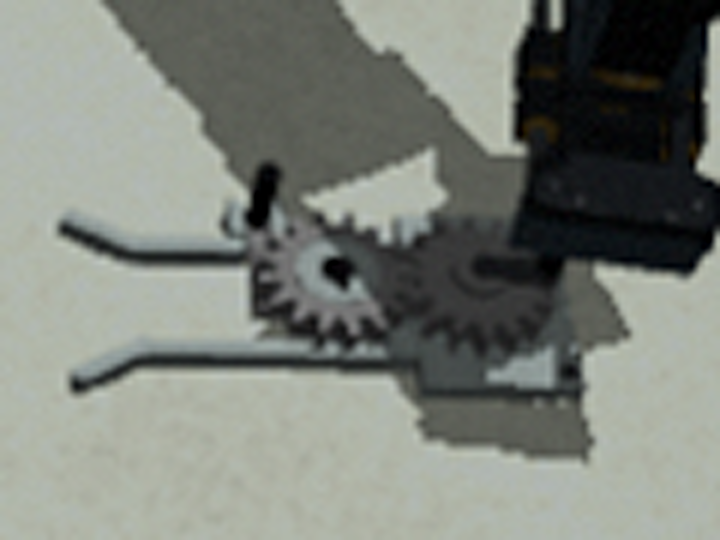

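>>> play_rows([
  [0.0029, 0.0008, 0, -0.087, 0],
  [0.0058, 0.0014, 0, -0.175, 0],
  [0.0085, 0.0017, 0, -0.255, 0],
  [0.0105, 0.001, 0, -0.255, 0],
  [0.012, 0.0002, 0, -0.255, 0],
  [0.0135, -0.0005, 0, -0.255, 0],
  [0.014, -0.0008, 0, -0.255, 0],
  [0.014, -0.0008, 0, -0.255, 0],
])

```text
time_s: 29.18
ee_pos: [552.1, 266.1, 46.0]
ee_rot: [-71.2, 89.3, 174.4]
force: [-12.8, 4.0, 5.1]
gripper_width: 0.6
```

```bash
python3 - <<'E'
from h import *
for i in range(3):
    f=wristframe('w28')
    R,p=tool(); s=sensors.state(); print(s['time_s'],p.round(1),np.degrees(np.arctan2(R[1,1],R[0,1])),s['force'].round(1))
f=grab_frame('scene'); cv2.imwrite('pics/s28.png',cv2.resize(f['img'][140:230,360:480],None,fx=6,fy=6,interpolation=cv2.INTER_CUBIC))
E
```

```text
29.2333 [552.1 266.1  46. ] -24.39380933777882 [-13.6   4.    6.1]
29.2833 [552.1 266.1  46. ] -24.389165711019654 [-12.7   4.4   4.7]
29.3333 [552.1 266.1  46. ] -24.38173333644999 [-12.7   5.2   5.7]
```

View pics/s28.png

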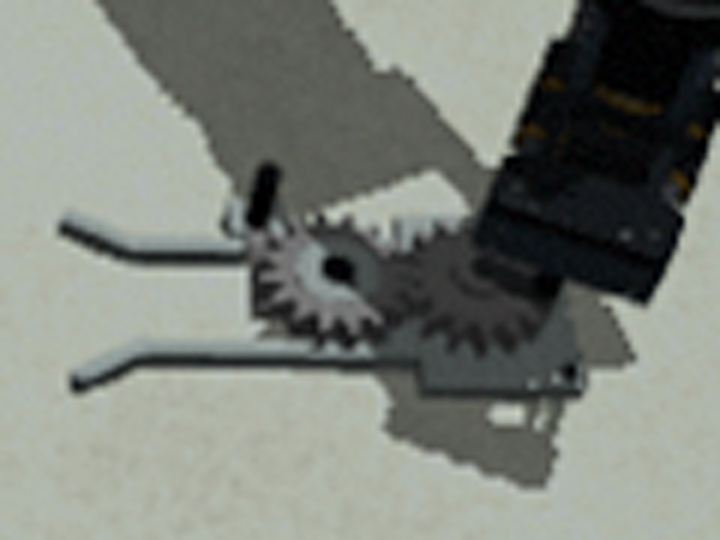

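>>> play_rows([
  [0.001, -0.0004, 0, 0, 0],
  [0.002, -0.0008, 0, 0, 0],
  [0.003, -0.0012, 0, 0, 0],
  [0.004, -0.0016, 0, 0, 0],
  [0.005, -0.002, 0, 0, 0],
  [0.005, -0.002, 0, 0, 0],
  [0.005, -0.002, 0, 0, 0],
  [0.005, -0.002, 0, 0, 0],
])

```text
time_s: 30.05
ee_pos: [552.5, 265.9, 46.0]
ee_rot: [-74.3, 88.8, 171.2]
force: [-23.5, 11.5, 10.7]
gripper_width: 0.7
```

>>> play_rows([
  [-0.008, 0.004, 0, 0, 0],
  [-0.016, 0.008, 0, 0, 0],
  [-0.026, 0.013, 0, 0, 0],
  [-0.03, 0.014, 0.015, 0, 0],
  [-0.035, 0.014, 0.04, 0.05, 0],
  [-0.04, 0.005, 0.07, 0.12, 0],
  [-0.045, -0.02, 0.1, 0.2, 0],
  [-0.045, -0.05, 0.13, 0.3, 0],
])

```text
time_s: 30.72
ee_pos: [516.9, 213.9, 177.1]
ee_rot: [136.9, 89.9, 40.2]
force: [-0.6, -0.1, -0.7]
gripper_width: 0.5
```

>>> play_rows([
  [0.01, -0.02, 0.005, 0.06, 0],
  [0.02, -0.045, 0.005, 0.12, 0],
  [0.03, -0.075, 0.005, 0.125, 0],
  [0.035, -0.105, 0.005, 0.125, 0],
  [0.035, -0.125, 0.005, 0.125, 0],
  [0.035, -0.13, 0.005, 0.125, 0],
  [0.035, -0.13, 0.005, 0.125, 0],
  [0.035, -0.13, 0.005, 0.125, 0],
])

```text
time_s: 31.38
ee_pos: [552.8, 83.7, 180.8]
ee_rot: [138.0, 89.9, 48.1]
force: [1.0, -0.2, -0.1]
gripper_width: 0.3
```

```bash
python3 - <<'E'
from h import *
for i in range(4):
    f=wristframe('w30')
    R,p=tool(); s=sensors.state(); print(s['time_s'],p.round(1),np.degrees(np.arctan2(R[1,1],R[0,1])),s['force'].round(1))
im=rect(f,(550,200),28.5,80,4); cv2.imwrite('pics/r30.png',im[:600])
f=grab_frame('top'); cv2.imwrite('pics/t30.png',cv2.resize(f['img'][170:290,350:440],None,fx=6,fy=5,interpolation=cv2.INTER_CUBIC))
c=[(q['conf'],q['point'],w(f,q['point'],0)) for q in finder.spot_point(f,'gear_coarse')]; print(c)
E
```

```text
31.4333 [552.7  84.2 180.7] 0.08316387635418696 [-0.4 -0.   0.3]
31.4833 [552.7  84.4 180.7] 0.11763431367608254 [-0.5  0.2  0.5]
31.5333 [552.7  84.4 180.6] 0.13752789985729585 [-0.4 -0.1  0.3]
31.5833 [552.6  84.3 180.6] 0.14309138691394807 [0.  0.4 0.2]
[(0.76, [396.3, 226.0], array([ 568.98563555, -303.57550168,    0.        ]))]
```

View pics/w30.png

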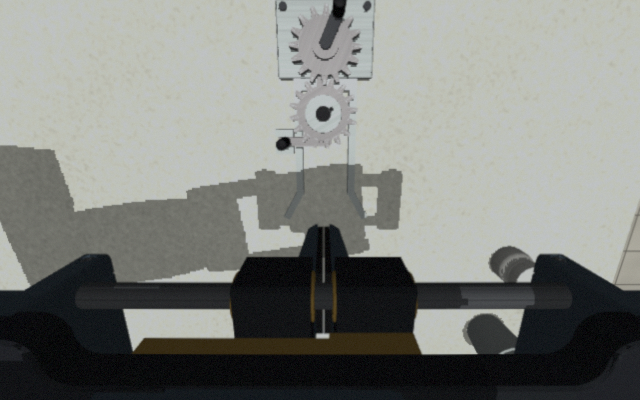

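View pics/r30.png

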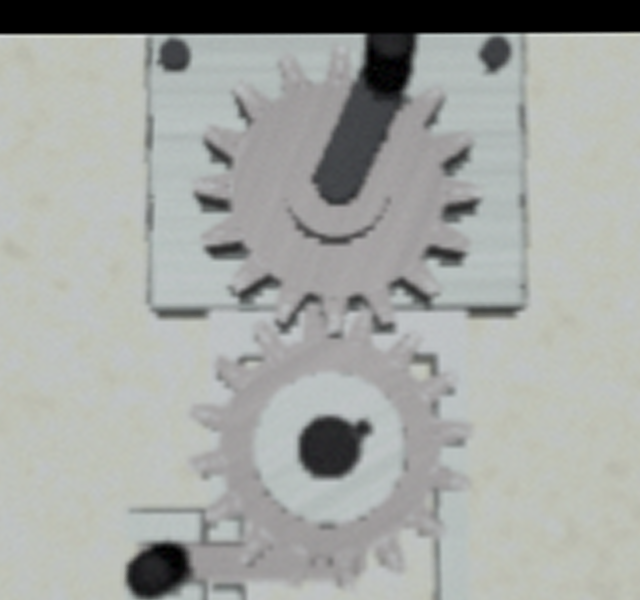

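View pics/t30.png

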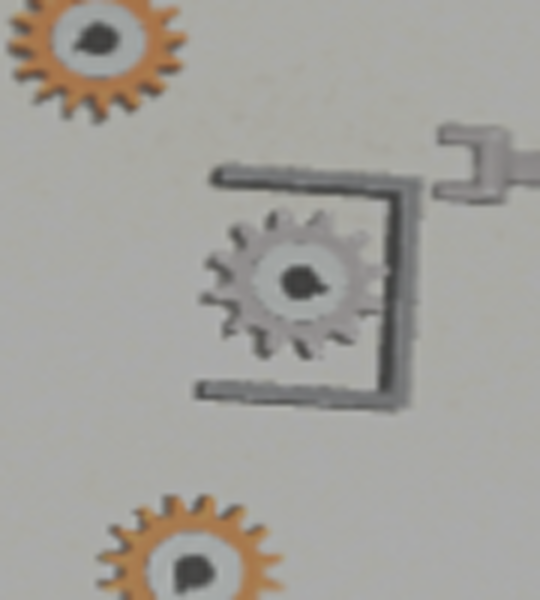

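```bash
python3 - <<'E'
from h import *
f=wristframe()
for z,p in ((48,(282,144)),(30,(285,143))): print(z,w(f,p,z))
pk=[(q['conf'],q['point'],w(f,q['point'],30)) for q in finder.spot_point(f,'bolt_peg')]; print(pk)
pk=[(q['conf'],q['point'],w(f,q['point'],50)) for q in finder.spot_point(f,'crank_peg')]; print(pk)
for c,p,x in pk[:1]: print(np.degrees(np.arctan2(x[1]-232.5,-(x[0]-554.4))))
print('gear',w(f,(323,113.5),28))
f=grab_frame('scene')
for n in ('bucket','grease','spanner'): print(n,[w(f,q['point'],0)[:2].round(0) for q in finder.spot_point(f,n)][:1])
E
```

```text
48 [511.13004424 138.28251371  48.        ]
30 [511.90577504 137.56141037  30.        ]
[(0.83, [280.8, 144.7], array([507.34665513, 135.75801385,  30.        ]))]
[(0.6, [501.2, 259.0], array([754.62394506,  11.06803336,  50.        ])), (0.56, [340.8, 6.3], array([568.02091732, 259.24212656,  50.        ]))]
-132.12062140374707
gear [552.4353657  167.87030287  28.        ]
bucket [array([ 784., -125.])]
grease []
spanner [array([ 630., -452.])]
```

```bash
python3 -c "
from h import *
print(sensors.state()['time_s'],sensors.state()['force']); print(job_done())"
```

```text
32.0333 [0.11043385 0.89103965 0.01498377]
the job is handed in; nothing more can be done
None
```

I handed the job in at 32.0 s of the 72 s allowed. No verdict is reported, so what follows rests on my own last checks.

**What I did**
- I dragged the 12-tooth gear to the mouth of the reject bay and pushed it in.
- I gripped the 16-tooth gear so that a tooth gap faced the master and slid it up the lane to the stop. It meshed without a tip-to-tip stall; the push peaked at about 6 N.
- I pushed the bolt until it met its stop at about 10 N.
- I turned the master clockwise by its crank peg. The push took about 8–14 N, then rose to about 26 N with no further movement, which I took as the end stop.

**Last checks**

| Item | Measured | Wanted |
|---|---|---|
| 16-tooth gear to master axis | about 64.5 mm | at most 67.5 mm |
| Turn of the 16-tooth gear during cranking | about 92°, so the two ran together | – |
| Bolt peg | x about 510–511 mm | about 510 mm when home |
| Master angle | about 2.0 rad | over 1.8 rad |
| 12-tooth gear along the bay | about +1 mm from the seat | −10 to +14 mm |
| Bucket and spanner | within about 8 mm of their first reading | within 30 mm |
| Robot | clear of everything, no outside force | touching nothing |

**Checks that failed or disagreed**
- In the last pictures, two finder readings of the bolt peg (507 and 519 mm) differed from my own 510–511 mm.
- The finder's first choice for the crank peg was a wrong object. I used its second choice, which matched the picture.
- The grease jar was not detected in the final scene picture. I never worked near it.

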